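# Change over the pans of a holding warmer

### The job

First take every used pan out of the lanes of the holding warmer and stand it, level and well balanced, on the narrow return stand (they go side by side across the beam). Then set both fresh pans from the counter, one by one, by its rim on the runners of an empty lane, front pull towards the open front, and slide it in under the roof until it is fully home against the back stop. When both are home, push the switch lever on the roof fully over to turn the warmer on; keep the pans upright throughout and do not disturb the oil bottle, the bowl or the jar.

Things in the scene. Friction and masses are not known exactly. Their poses are not given: they have to be found in the camera images.
- warmer: fixed three-lane steel holding warmer. Origin on the counter under the middle of the roof's front edge; x points into it along the lanes, z up. Lane centres y = -100, 0, 100 mm. The runners reach from x = -150 (open front, no end stop) to the back stop at x = 105 mm. A home pan's centre is at x = 40; 25 mm of its rim and its front pull then still stand out in front of the roof.
- lane0 (a point): the lane at y = -100 mm: point on its centre line at ledge height (80 mm), where a pan's centre goes when it is first set down in front of the roof (x = -75). Two ledges, 64 mm clear between them, carry the rim (pan's underside then 40 mm up, its centre 77 mm up); side walls 92 mm apart rise to 88 mm, so the pan has 4 mm play to each side.
- lane1 (a point): the same point of the middle lane, y = 0.
- lane2 (a point): the same point of the lane at y = 100 mm.
- roof_edge (a point): middle of the roof's front edge. The roof is flat, 330 mm wide, from x = 0 to 115 mm, underside 120 mm and top 128 mm above the counter.
- back_stop (a point): middle of the back stop's face, which the rear of the rim meets when a pan is fully home.
- stand: narrow return stand fixed to the counter: one flat steel beam 44 mm wide (x) and 260 mm long (y), its top 85 mm above the counter, on two feet. Origin on the counter under the beam's middle. Two pans fit side by side across it, long way along x, for example with their centres at y = -55 and +55 mm; they then overhang the beam, 85 mm up. A fresh pan that is knocked so that its pull lies beneath them must be drawn clear before it is lifted.
- switch (a joint): the switch lever on the warmer's roof, pivot at x = 60, y = 0, 150 mm above the counter in the warmer's frame. 0 rad: leaning towards the open front (off); 1.0 rad: fully over towards the back (on). Stays where it is left; moved by about 1 N at the ball.
- switch_tip (a point): centre of the lever's black ball, 26 mm across, 70 mm from the pivot.
- old0_c (a point): used pan, home in lane0 at the start; small lidded steel pan, all five alike. Underside to top: body 118 x 56 mm (x, y), 40 tall; lid rim 130 x 84, from 40 to 46 mm up; carrying bar on the lid's middle, 60 long in x, 14 thick, from 46 to 74 mm up. Front pull: 14 thick in y, from x = -58 to -103, 44 to 74 mm up. 0.2 to 0.4 kg. Point: its centre, 37 mm up; x points from pull to rear.
- old1_c (a point): used pan (one or two of old0, old1, old2 are present), home in lane1 at the start; same as old0.
- old2_c (a point): used pan (one or two of old0, old1, old2 are present), home in lane2 at the start; same as old0.
- fresh0_c (a point): fresh pan, same shape as old0, starting on the counter to the right of the warmer, behind the stand, its front pull roughly towards the robot.
- fresh1_c (a point): fresh pan, same shape as old0, starting on the counter to the right of the warmer, behind the stand, its front pull roughly towards the robot.
- oil: bystander: amber oil bottle, 68 mm across, 210 mm tall; origin under its middle. Leave alone.
- bowl: bystander: steel bowl, 140 mm across, 60 mm tall; origin under its middle. Leave alone.
- spice: bystander: clear jar with a steel cap, 70 mm across, 100 mm tall; origin under its middle. Leave alone.
Things that resemble listed ones, but are neither listed nor needed, are in the scene too. Leave any red or yellow look-alike of the part that bears old1_c alone.

How it is judged:
By the outcome, as a careful person would: the job done as asked, in the order asked, and still so for the second after the job is handed in, with the robot touching nothing.
Of old0, old1, old2 only 1 to 2 are there at a start; the rules pass over those that are not, and their reading is None.
At some moment in a run one of fresh0, fresh1 may be knocked a few centimetres aside while the robot is not near it.
It also fails if it takes over 210 s, if anything falls off the work surface, if the arm or the gripper's body presses on something with over 40 N, if the wrist force passes 120 N, or if a joint passes its speed limit or range.

### The arm

A 6-joint arm with a two-finger parallel gripper is mounted at the origin on the work surface. World frame = base frame: x ahead of the robot, y to its left, z up, the work surface at z = 0. Lengths are in m, angles in rad, forces in N, time in s.
With the tool pointing down it reaches from about 0.375 to 0.975 m from the base axis. Payload 3.8 kg.
Tool frame: the origin (TCP) lies where the fingers leave the gripper's body, on its centre line; the fingertips stand 73 mm ahead of it and the grasp point (between the pads) lies 54 mm ahead of it; z points along the fingers, y is the line along which they close (so a half turn about z gives the same grasp; the last joint's range is limited). The gripper opens to 85 mm and grips with 20 to 120 N. Pads are 22 mm wide; open, the fingers measure 114 mm over their backs; the gripper's body (76 mm by 85 mm) begins 54 mm behind the grasp point. The pads swing forward as they close: fully open they stand 13 mm farther back than shut.
Start: joints at [1.288, 0.264, 1.604, -0, 1.274, -0.037], TCP at [0.164, 0.655, 0.304] pointing down, gripper open.
Joint ranges: [-2.63, 2.63], [-0.94, 2.18], [0.31, 2.57], [-1.31, 4.45], [0, 2.66], [-2.55, 2.55]. Speed limits (rad/s): [2.57, 2.57, 3.14, 3.14, 3.14, 3.14].

### API

Orientations are given as a rotation vector (axis times angle).
In Python, from workcell import read_state, viewer, bot gives the robot as it stands.
- The arm moves only by the tool jog_arm, never from a script. Its argument "increments" is a list that holds one entry, the list of rows, each a list of 7 numbers: the shift along the tool's x, y, z in units of 30 mm (1.0 is 30 mm), then the turn, a rotation vector about the tool's x, y, z in units of 6 degrees (1.0 is 6 degrees), then the opening, from -1 (shut) to 1 (fully open). A call has exactly 5 rows; each row shifts and turns the commanded pose from where the row before left it, along the tool's axes as they then stand; what a row does not reach is not made up. A row lasts 1/12 s, in which the tool goes at most 41.7 mm and 7.16 degrees, less where a joint would pass 70% of its speed; a pose out of reach is approached as far as the arm can. A call is refused whole if a number of a shift passes 1 or a number of a turn 1, either way. A call with a gripper value outside its range is refused whole. The fingers move at their own pace and stop on an object; "force" is the grip in N (left out, the last holds). Time passes only in rows, so rows that do not move let the fingers close, or fill a call up. It gives the time, the measured TCP pose, the force, the opening and the grip force at its end, in the units of the state.
- read_state(): the state, without advancing time (a new reading comes with each control period).
- viewer.read_camera(name): name is "side" or "top"; returns (picture, depth): 420x560x3 uint8, blue, green, red; 420x560 float32, m along the optical axis (not along the pixel's ray), 0 where there is no reading.
- viewer.camera_params(name): a dict with "fx", "fy", "cx", "cy" (pixels), "k1" (the pictures are not rectified: a ray, as slopes to the right and down, at radius r is drawn at 1 + k1 r^2 times it, then the intrinsics apply), "R" (3x3) and "t" (3): a world point X has camera coordinates R X + t. Camera axes: x right, y down, z forward; pixel columns grow to the right and rows downward; lengths in m; the calibration is good to about 2 mm. A picture is of the moment at which its call begins. camera_params takes no time and is no camera call.
- bot.finish_job(): hands the job in; it is judged then, once.
The state is a dict: "time": time; "q": joint angles; "joint_vel": joint speeds; "joint_torque": joint torques, N m; "tool_pos": TCP position; "tcp_rot": TCP orientation; "wrist_force": force on the tool from outside, world axes, zero at the start; "torque": the same for the moment, N m; "width": opening from 0.0 (shut) to 1.0 (fully open); "grip_force": force on a finger pad.
Only numpy, scipy, OpenCV 4.12 (cv2) and the standard library are available. Lean on these libraries where they do the work, as an engineer would, in place of code of your own. Each camera call takes 0.05 s, during which the arm holds its last target. There are 200 camera calls.

## Working session

There is one attempt and no reset: what is moved stays moved. The work goes in short steps, Python scripts to look and compute and a tool call to move; the robot and the scene stay as the last step left them, time stands still between calls to the robot, and variables do not carry over. Pictures are saved under pics/ and viewed, at most 14 in all, crops included, and the job is handed in when it is done.

Besides the shell and the picture viewer there is one more tool, called after "Emit:" as name([rows], argument=value, ...), one row to a line, values as JSON. jog_arm: Moves the arm, as the interface text tells. Its arguments: {"type":"object","properties":{"increments":{"type":"array","items":{"type":"array","items":{"type":"array","items":{"type":"number"}}}},"force":{"type":"number"}},"required":["increments"]}

```bash
ls; mkdir -p pics; cat > h.py <<'E'
import numpy as np, cv2
from workcell import read_state, viewer, bot
def grab(n):
    im,d=viewer.read_camera(n); return im,d,viewer.camera_params(n)
def ray(P,u,v):
    p=cv2.undistortPoints(np.array([[[u,v]]],float),np.array([[P['fx'],0,P['cx']],[0,P['fy'],P['cy']],[0,0,1]]),np.array([P['k1'],0,0,0,0.]))[0,0]
    R=np.array(P['R']);t=np.array(P['t']);return -R.T@t, R.T@np.array([p[0],p[1],1.])
def onz(P,u,v,z):
    o,d=ray(P,u,v); return o+d*(z-o[2])/d[2]
def cloud(im,d,P):
    v,u=np.mgrid[0:d.shape[0],0:d.shape[1]]
    K=np.array([[P['fx'],0,P['cx']],[0,P['fy'],P['cy']],[0,0,1]])
    p=cv2.undistortPoints(np.stack([u,v],-1).reshape(-1,1,2).astype(float),K,np.array([P['k1'],0,0,0,0.]))[:,0].reshape(d.shape+(2,))
    X=np.dstack([p*d[...,None],d]); W=(X-np.array(P['t']))@np.array(P['R'])
    W[d==0]=np.nan; return W
E
python3 - <<'E'
from h import *
for n in('top','side'):
    im,d,P=grab(n); cv2.imwrite(f'pics/{n}0.png',im); np.savez(f'{n}0.npz',im=im,d=d); print(n,P)
s=read_state();print(s)
E
```

```text
pics
top {'fx': 455.3950583208406, 'fy': 455.3950583208406, 'cx': 286.05016364773724, 'cy': 207.11037741263152, 'k1': -0.06445612029045661, 'R': array([[-0.02612886, -0.99963045, -0.0074999 ],
       [-0.98313925,  0.02705463, -0.18084596],
       [ 0.18098204,  0.00264815, -0.98348284]]), 't': array([0.17171382, 0.50481246, 1.35403097])}
side {'fx': 486.99126976920434, 'fy': 486.99126976920434, 'cx': 275.0446287581973, 'cy': 215.8522382712844, 'k1': -0.17893730412072847, 'R': array([[ 0.86807951, -0.49614967,  0.01653708],
       [-0.37024838, -0.66927025, -0.64419986],
       [ 0.33068732,  0.55309387, -0.7646784 ]]), 't': array([-0.35864912,  0.39672011,  1.39955897])}
{'time': 0.1, 'q': array([ 1.28807503e+00,  2.64680112e-01,  1.60528261e+00, -9.67227485e-06,
        1.27370714e+00, -3.69063964e-02]), 'joint_vel': array([-0.00177295, -0.00134078, -0.00182358,  0.00121245, -0.00092383,
       -0.00160619]), 'joint_torque': array([ 2.36224651e-04, -5.16699743e+01, -3.68595994e+01, -1.11350876e-04,
        6.11700467e-03,  1.84974186e-05]), 'tool_pos': array([0.16411845, 0.65419372, 0.30266043]), 'tcp_rot': array([-0.38510969, -3.11757358,  0.00322328]), 'wrist_force': array([ 0.46880002, -0.54945537, -0.3020172 ]), 'torque': array([ 0.00730302, -0.00389867, -0.01793675]), 'grip_force': 0.0, 'width': 1.0007009699950398}
```

View pics/top0.png

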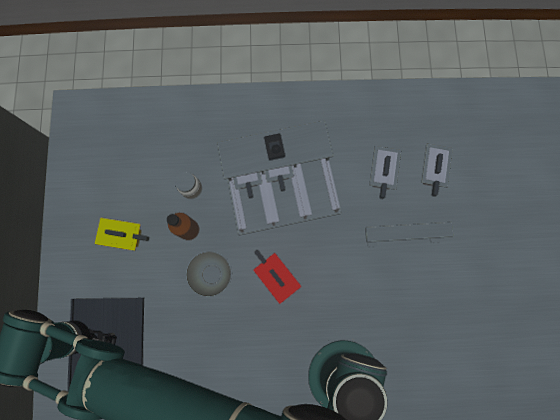

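View pics/side0.png

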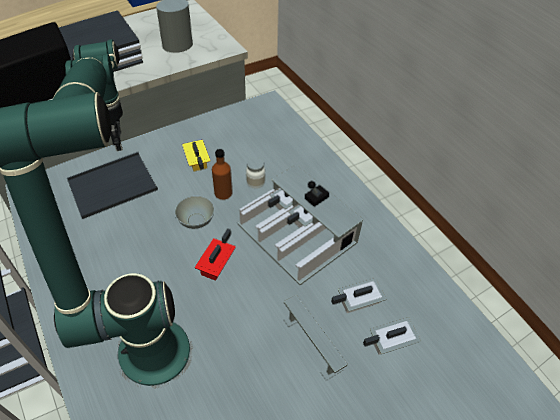

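The top view shows the warmer around (285,190), with used pans at (250,185) in lane2 and (282,178) in lane1; lane0 at (325,185) is empty. The fresh pans are at (385,168) and (437,165), the stand outline at (408,232) and the switch at (275,147). The pan look-alikes are red (277,277) and yellow (118,234), so I take only the grey ones. I'll check that in a close crop.

```bash
python3 - <<'E'
from h import *
a=np.load('top0.npz');im=a['im'][110:260,210:470];
cv2.imwrite('pics/crop_t.png',cv2.resize(cv2.convertScaleAbs(im,alpha=1.5),None,fx=3.05,fy=3.05,interpolation=cv2.INTER_CUBIC))
P=viewer.camera_params('top')
W=cloud(a['im'],a['d'],P)
z=np.nan_to_num(W[110:260,210:470,2],nan=-.1)
c=cv2.applyColorMap(np.clip((z+.02)/.24*255,0,255).astype(np.uint8),cv2.COLORMAP_JET)
cv2.imwrite('pics/crop_z.png',cv2.resize(c,None,fx=3.05,fy=3.05,interpolation=cv2.INTER_NEAREST))
print(np.nanmedian(W[60:420,:,2]),(a['d']==0).sum())
E
```

```text
0.0009579067137472588 893
```

View pics/crop_t.png

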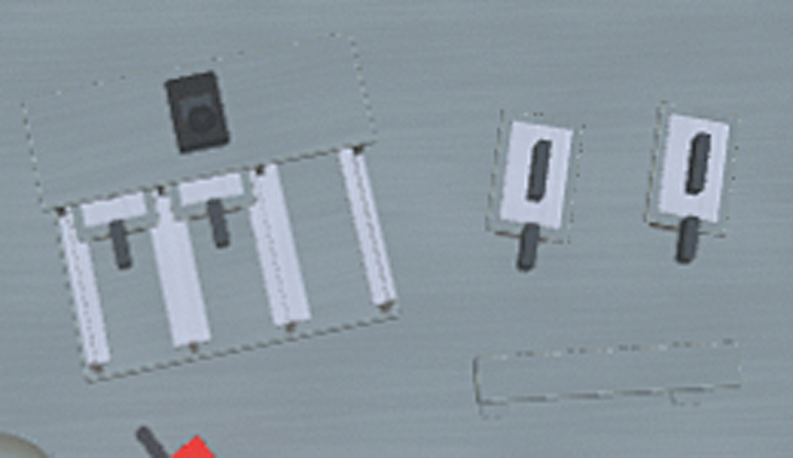

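View pics/crop_z.png

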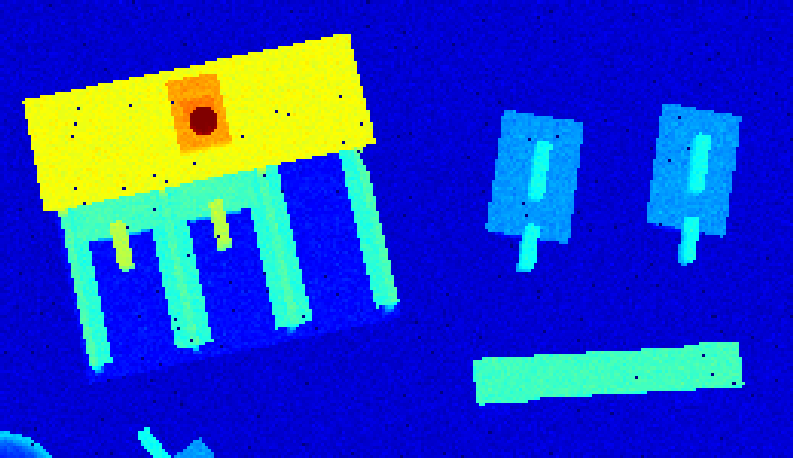

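The close crop shows grey-lidded pans in lane2 and lane1, with the fresh pans at right and red and yellow kept apart. Depth is clean, so I measure everything from it.

```bash
cat >> h.py <<'E'
def rect(W,lo,hi,box,n=30):
    """pieces with height in [lo,hi] within world box (x0,x1,y0,y1): centre, size, yaw of long side (deg)"""
    x,y,z=W[...,0],W[...,1],W[...,2]
    m=((z>lo)&(z<hi)&(x>box[0])&(x<box[1])&(y>box[2])&(y<box[3])).astype(np.uint8)
    k,l,st,_=cv2.connectedComponentsWithStats(m); out=[]
    for i in range(1,k):
        if st[i,4]<n: continue
        p=W[l==i]; b=cv2.boxPoints(cv2.minAreaRect((p[:,:2]*1000).astype(np.float32)))
        e=[b[1]-b[0],b[2]-b[1]]; e.sort(key=np.linalg.norm); d=e[1]; ang=np.degrees(np.arctan2(d[1],d[0]))%180
        out.append((b.mean(0).round(1),np.round([np.linalg.norm(e[1]),np.linalg.norm(e[0])],1),round(float(ang),2),round(float(np.median(p[:,2])*1000),1),int(st[i,4])))
    return out
E
python3 - <<'E'
from h import *
for n in('top','side'):
    a=np.load(n+'0.npz');W=cloud(a['im'],a['d'],viewer.camera_params(n))
    B=(.25,1,-.5,.6);print(n)
    for nm,lo,hi in(('roof',.12,.135),('stand',.079,.091),('rim',.04,.052),('bar',.066,.079),('pull',.104,.1185),('hi',.18,.25)):
        print(nm); [print('  ',*r) for r in rect(W,lo,hi,B,15)]
E
```

```text
top
roof
   [670.8 187.7] [328.6 118.3] 100.63 127.6 3679
   [450.  449.4] [65.4 29. ] 168.41 130.9 76
stand
   [571.7  22.3] [160.7  23.3] 10.5 83.9 275
   [537.6 205.9] [222.4 161.6] 100.63 84.1 1585
   [ 418.5 -205.8] [262.5  44.7] 92.19 85.3 1204
rim
   [ 630.3 -320.1] [134.9  84. ] 167.76 46.4 852
   [ 628.6 -155.2] [132.5  85.5] 168.56 46.3 916
   [334.1 433.9] [116.9  44.6] 150.21 46.1 97
   [294.8 189.9] [127.6  83.4] 37.94 46.7 929
   [362.8 363.9] [35.7  4.9] 59.42 46.5 16
   [258.9 400.1] [80.9 15.5] 84.4 45.7 43
bar
   [ 632.2 -318.3] [60.4 15.2] 166.33 73.4 91
   [ 628.3 -155. ] [60.1 14.1] 168.03 73.3 91
   [638.9  39.2] [26.4 12.9] 15.32 77.5 25
   [610.6  33.2] [25.6 14. ] 13.57 77.0 21
   [577.8 452. ] [69.1 43.7] 135.28 72.4 71
   [581.6  24.7] [34.5 13.2] 26.2 77.9 20
   [580.7 132.8] [24.1 12. ] 169.06 77.2 16
   [566.8 103.8] [36.7 12. ] 10.55 77.1 23
   [ 551.9 -301.6] [45.1 13.8] 175.73 72.9 60
   [ 549.4 -139.2] [45.4 14.8] 170.03 72.9 70
   [554.  204.3] [33.6 10.9] 14.58 77.5 17
   [554.5 121.5] [21.4 12. ] 46.62 77.3 15
   [547.5 304.5] [29.5 12.2] 25.47 77
[... 2129 characters left out ...]
] [28.4 10.8] 161.83 73.8 19
   [698.7  32.7] [57.3  8.9] 7.06 74.0 40
   [517.4 120.8] [30.4  7.4] 9.85 76.7 16
   [597.4  35.2] [102.1  10.2] 9.96 77.8 46
   [586.1  16. ] [165.4   6.8] 10.13 72.7 81
   [496.9  96.1] [48.4 29.3] 161.3 76.5 42
   [297.6 189.2] [60.9 15.8] 34.78 72.2 71
   [ 628.6 -159.4] [58.6 15.8] 166.95 71.6 82
   [ 551.6 -143.8] [46.1 16.5] 169.81 71.3 68
   [ 631.9 -321.5] [60.4 15.8] 170.03 71.8 100
   [ 554.6 -305.2] [43.6 13.8] 166.57 72.0 76
pull
   [446.2 446.4] [64.3 28.3] 151.53 111.8 53
   [557.3 263.8] [46.1 17.5] 9.61 111.9 55
   [575.3 169. ] [43.  18.3] 11.48 111.2 56
hi
   [456.3 463.4] [34.5 31.4] 70.84 204.2 93
   [647.7 181.8] [33.3 20.7] 17.22 216.7 60
```

```bash
cat >> h.py <<'E'
from scipy.spatial.transform import Rotation as Ro
WO=np.array([.616,.1764]); WY=np.radians(10.4); SO=np.array([.4193,-.2069]); SY=np.radians(1.9)
def fr(o,y,p): c,s=np.cos(y),np.sin(y); return o+np.array([c*p[0]-s*p[1],s*p[0]+c*p[1]])
def wm(x,y): return fr(WO,WY,(x,y))
def stp(y): return fr(SO,SY,(0,y))
def plan(*tg):
    """tg: (xy, tcp z, pan yaw rad or None); turn first, then shift, in row units (30 mm, 6 deg)"""
    s=read_state(); R=Ro.from_rotvec(s['tcp_rot']); p=np.array(s['tool_pos'])
    print('t %.1f tcp'%s['time'],p.round(4),'w %.2f F'%s['width'],np.round(s['wrist_force'],1),'q6 %.2f'%s['q'][5],'tilt',np.degrees(np.arccos(-R.as_matrix()[2,2])).round(2))
    for xy,z,yaw in tg:
        M=R.as_matrix(); tw=0
        if yaw is not None:
            yw=np.arctan2(M[1,1],M[0,1]); d=(yaw+np.pi/2-yw+np.pi/2)%np.pi-np.pi/2
            tw=-d; R=Ro.from_euler('z',d)*R; M=R.as_matrix()
        D=np.array([xy[0],xy[1],z])-p; p=p+D
        print('turn z %.2f  shift'%(np.degrees(tw)/6),(M.T@D/.03).round(2),' tool x,y in world',M[:2,0].round(2),M[:2,1].round(2))
E
python3 - <<'E'
from h import *
print(wm(-48,100),wm(-48,0))
plan((np.array(read_state()['tool_pos'])[:2],.40,None),((.5475,.2636),.40,WY),((.5475,.2636),.158,WY))
E
```

```text
[-64.64734512  89.86862811] [-46.5954306   -8.48851897]
t 0.1 tcp [0.1641 0.6542 0.3027] w 1.00 F [ 0.5 -0.5 -0.3] q6 -0.04 tilt 0.12
turn z 0.00  shift [ 0.   -0.01 -3.24]  tool x,y in world [-0.97  0.24] [0.24 0.97]
turn z -4.08  shift [-10.22 -15.11   0.03]  tool x,y in world [-0.98 -0.18] [-0.18  0.98]
turn z -0.00  shift [-0.    0.02  8.07]  tool x,y in world [-0.98 -0.18] [-0.18  0.98]
```

Emit:
jog_arm([
  [[0,0,-0.8,0,0,-1,-0.2],[0,0,-0.8,0,0,-1,-0.2],[0,0,-0.8,0,0,-1,-0.2],[0,0,-0.8,0,0,-1,-0.2],[0,0,0,0,0,-0.08,-0.2]],
], force=60)

```text
time: 0.52
tool_pos: [0.1647, 0.6562, 0.4062]
tcp_rot: [-0.29, 3.125, 0.013]
wrist_force: [1.0, 1.0, 1.1]
width: 0.4
grip_force: 0.0
```

Emit:
jog_arm([
  [[-0.68,-1,0,0,0,0,-0.2],[-0.68,-1,0,0,0,0,-0.2],[-0.68,-1,0,0,0,0,-0.2],[-0.68,-1,0,0,0,0,-0.2],[-0.68,-1,0,0,0,0,-0.2]],
])

```text
time: 0.93
tool_pos: [0.2922, 0.524, 0.3986]
tcp_rot: [0.284, -3.128, 0.002]
wrist_force: [0.4, 0.8, -0.2]
width: 0.402
grip_force: 0.0
```

Emit:
jog_arm([
  [[-0.68,-1,0,0,0,0,-0.2],[-0.68,-1,0,0,0,0,-0.2],[-0.68,-1,0,0,0,0,-0.2],[-0.68,-1,0,0,0,0,-0.2],[-0.68,-1,0,0,0,0,-0.2]],
])

```text
time: 1.35
tool_pos: [0.4197, 0.3948, 0.3987]
tcp_rot: [0.283, -3.128, 0.001]
wrist_force: [1.0, 0.4, 0.6]
width: 0.4
grip_force: 0.0
```

Emit:
jog_arm([
  [[-0.68,-1,0,0,0,0,-0.2],[-0.68,-1,0,0,0,0,-0.2],[-0.68,-1,0,0,0,0,-0.2],[-0.68,-1,0,0,0,0,-0.2],[-0.68,-1,0,0,0,0,-0.2]],
])

```text
time: 1.77
tool_pos: [0.5471, 0.2657, 0.3987]
tcp_rot: [0.282, -3.128, 0.001]
wrist_force: [0.5, -0.1, -0.2]
width: 0.402
grip_force: 0.0
```

Emit:
jog_arm([
  [[0,0,1,0,0,0,-0.2],[0,0,1,0,0,0,-0.2],[0,0,1,0,0,0,-0.2],[0,0,0,0,0,0,-0.2],[0,0,0,0,0,0,-0.2]],
])

```text
time: 2.18
tool_pos: [0.545, 0.2665, 0.3069]
tcp_rot: [0.283, -3.123, 0.003]
wrist_force: [-0.3, -0.6, 0.4]
width: 0.403
grip_force: 0.0
```

```bash
sed -i 's/return fr(WO,WY,(x,y))/return fr(WO,WY,(x\/1000,y\/1000))/; s/return fr(SO,SY,(0,y))/return fr(SO,SY,(0,y\/1000))/' h.py; python3 - <<'E'
from h import *
plan(((.548,.2637),.158,WY))
for n in('top','side'):
    im,d,P=grab(n);W=cloud(im,d,P);print(n,*rect(W,.104,.1185,(.45,.7,.1,.35),15))
    if n=='side': cv2.imwrite('pics/s1.png',cv2.resize(im[150:300,180:400],None,fx=3,fy=3))
E
```

```text
t 2.2 tcp [0.545  0.2665 0.3069] w 0.40 F [-0.3 -0.6  0.4] q6 -1.34 tilt 0.37
turn z -0.01  shift [-0.11 -0.1   4.96]  tool x,y in world [-0.98 -0.18] [-0.18  0.98]
top (array([552.2, 265.3], dtype=float32), array([41.1, 13.8], dtype=float32), 11.42, 113.1, 62)
side (array([558.8, 263.7], dtype=float32), array([50.1, 15.9], dtype=float32), 15.83, 110.3, 57) (array([577.3, 168.3], dtype=float32), array([41.5, 16.6], dtype=float32), 12.55, 111.1, 54)
```

View pics/s1.png

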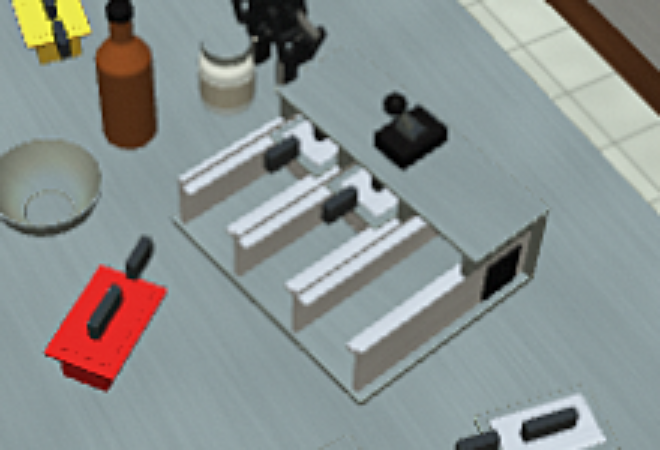

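The crop shows the two used pans with dark pulls at crop (282,152) and (340,205), lane0 empty, and the gripper high above. I descend on the lane2 pull and grip it.

Emit:
jog_arm([
  [[-0.1,-0.1,0.95,0,0,0,-0.2],[0,0,1,0,0,0,-0.2],[0,0,1,0,0,0,-0.2],[0,0,1,0,0,0,-0.2],[0,0,0.5,0,0,0,-0.2]],
])

```text
time: 2.7
tool_pos: [0.5497, 0.2652, 0.1755]
tcp_rot: [0.285, -3.128, 0.0]
wrist_force: [-1.3, -0.6, -0.7]
width: 0.4
grip_force: 0.0
```

Emit:
jog_arm([
  [[0,0,0.5,0,0,0,-0.2],[0,0,0,0,0,0,-0.2],[0,0,0,0,0,0,-0.4],[0,0,0,0,0,0,-0.6],[0,0,0,0,0,0,-1]],
], force=30)

```text
time: 3.12
tool_pos: [0.5516, 0.2658, 0.1644]
tcp_rot: [-0.285, 3.124, 0.002]
wrist_force: [-0.4, 1.7, 3.8]
width: 0.156
grip_force: 33.9
```

Emit:
jog_arm([
  [[0,0,0,0,0,0,-1],[0,0,0,0,0,0,-1],[0,0,0,0,0,0,-1],[0,0,0,0,0,0,-1],[0,0,0,0,0,0,-1]],
])

```text
time: 3.53
tool_pos: [0.5516, 0.2658, 0.1643]
tcp_rot: [-0.284, 3.124, 0.003]
wrist_force: [-1.0, 0.6, 6.8]
width: 0.155
grip_force: 34.4
```

Emit:
jog_arm([
  [[0.2,0,-0.08,0,0,0,-1],[0.4,0,0,0,0,0,-1],[0.4,0,0,0,0,0,-1],[0.4,0,0,0,0,0,-1],[0.4,0,0,0,0,0,-1]],
])

```text
time: 3.95
tool_pos: [0.4963, 0.2551, 0.1644]
tcp_rot: [-0.285, 3.127, 0.001]
wrist_force: [2.6, 0.3, 1.1]
width: 0.157
grip_force: 33.6
```

Emit:
jog_arm([
  [[0.4,0,0,0,0,0,-1],[0.4,0,0,0,0,0,-1],[0.4,0,0,0,0,0,-1],[0.4,0,0,0,0,0,-1],[0.4,0,0,0,0,0,-1]],
])

```text
time: 4.37
tool_pos: [0.4372, 0.2444, 0.1644]
tcp_rot: [-0.285, 3.127, 0.001]
wrist_force: [3.9, 0.3, 3.4]
width: 0.151
grip_force: 33.9
```

Emit:
jog_arm([
  [[0,0,0,0,0,0,-1],[0,0,0,0,0,0,-0.6],[0,0,0,0,0,0,-0.2],[0,0,0,0,0,0,-0.2],[0,0,-0.5,0,0,0,-0.2]],
])

```text
time: 4.78
tool_pos: [0.435, 0.243, 0.1752]
tcp_rot: [0.284, -3.121, 0.005]
wrist_force: [-0.2, -0.5, -0.3]
width: 0.399
grip_force: 0.0
```

Emit:
jog_arm([
  [[0,0,-0.5,0,0,0,-0.2],[0,0,-1,0,0,0,-0.2],[0,0,-1,0,0,0,-0.2],[0,0,-1,0,0,0,-0.2],[0,0,0,0,0,0,-0.2]],
])

```text
time: 5.2
tool_pos: [0.4405, 0.2457, 0.2901]
tcp_rot: [-0.284, 3.12, 0.006]
wrist_force: [1.1, 0.3, 0.6]
width: 0.4
grip_force: 0.0
```

```bash
python3 - <<'E'
from h import *
for n in('top','side'):
    im,d,P=grab(n);W=cloud(im,d,P)
    for r in rect(W,.104,.1185,(.4,.7,.1,.4),15): print(n,*r)
    cv2.imwrite(f'pics/{n}2.png',cv2.resize(im[110:270,200:400],None,fx=3,fy=3))
plan((wm(-75,100),.3,WY))
E
```

```text
top [572.4 169.6] [45.1 13.8] 9.88 112.6 73
top [426.3 241.9] [20.6 14. ] 10.91 113.0 33
side [523.  257.6] [64.2 17.4] 9.83 111.9 72
side [441.4 242.6] [43.9 19.4] 16.49 112.6 58
side [576.  168.3] [44.7 18.3] 11.91 111.1 62
t 5.3 tcp [0.4384 0.2446 0.2849] w 0.40 F [ 1.  -0.1 -0.7] q6 -1.29 tilt 0.12
turn z -0.00  shift [-2.92  0.03 -0.5 ]  tool x,y in world [-0.98 -0.18] [-0.18  0.98]
```

View pics/side2.png

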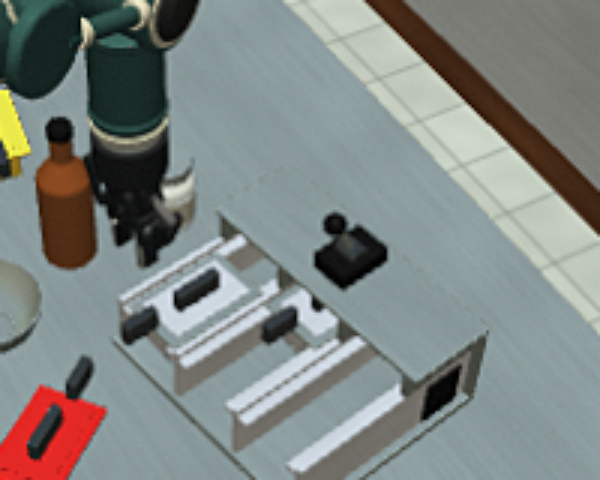

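The used pan now sits in front of the roof, level on the runners, with its bar at crop (197,287) and its pull at (140,325). I regrasp it by the bar.

Emit:
jog_arm([
  [[-0.7,0,0,0,0,0,-0.2],[-0.7,0,0,0,0,0,-0.2],[-0.7,0,0,0,0,0,-0.2],[-0.7,0,0,0,0,0,-0.2],[0,0,0,0,0,0,-0.2]],
])

```text
time: 5.72
tool_pos: [0.5224, 0.2594, 0.281]
tcp_rot: [0.283, -3.127, 0.002]
wrist_force: [0.3, -0.1, 0.6]
width: 0.397
grip_force: 0.0
```

Emit:
jog_arm([
  [[0,0,1,0,0,0,-0.2],[0,0,1,0,0,0,-0.2],[0,0,1,0,0,0,-0.2],[0,0,0.6,0,0,0,-0.2],[0,0,0.4,0,0,0,-0.2]],
])

```text
time: 6.13
tool_pos: [0.5169, 0.258, 0.1584]
tcp_rot: [0.284, -3.12, 0.004]
wrist_force: [-0.5, -0.0, 0.0]
width: 0.398
grip_force: 0.0
```

Emit:
jog_arm([
  [[0,0,0,0,0,0,-0.2],[0,0,0,0,0,0,-0.4],[0,0,0,0,0,0,-1],[0,0,0,0,0,0,-1],[0,0,0,0,0,0,-1]],
], force=60)

```text
time: 6.55
tool_pos: [0.5204, 0.2595, 0.1641]
tcp_rot: [-0.285, 3.128, 0.0]
wrist_force: [-0.3, -0.2, -1.6]
width: 0.152
grip_force: 60.7
```

```bash
python3 - <<'E'
from h import *
print(stp(55),stp(-55))
plan((stp(55),.28,SY),(stp(-55),.28,None))
E
```

```text
[ 0.41747647 -0.15193024] [ 0.42112353 -0.26186976]
t 6.5 tcp [0.5204 0.2595 0.1641] w 0.15 F [-0.3 -0.2 -1.6] q6 -1.33 tilt 0.02
turn z 1.42  shift [  3.88 -13.59  -3.87]  tool x,y in world [-1.   -0.03] [-0.03  1.  ]
turn z 0.00  shift [-0.   -3.67 -0.  ]  tool x,y in world [-1.   -0.03] [-0.03  1.  ]
```

Emit:
jog_arm([
  [[0,0,-0.4,0,0,0,-1],[0,0,-0.9,0,0,0,-1],[0,0,-0.9,0,0,0,-1],[0,0,-0.9,0,0,0.7,-1],[0,0,-0.77,0,0,0.72,-1]],
])

```text
time: 6.97
tool_pos: [0.5205, 0.2595, 0.2827]
tcp_rot: [-0.046, 3.14, 0.001]
wrist_force: [0.9, 0.4, -3.7]
width: 0.15
grip_force: 60.4
```

Emit:
jog_arm([
  [[0.155,-0.3,0,0,0,0,-1],[0.155,-0.6,0,0,0,0,-1],[0.155,-0.7,0,0,0,0,-1],[0.155,-0.7,0,0,0,0,-1],[0.155,-0.7,0,0,0,0,-1]],
])

```text
time: 7.38
tool_pos: [0.4985, 0.1672, 0.2785]
tcp_rot: [0.056, -3.139, 0.002]
wrist_force: [0.9, -0.4, -3.0]
width: 0.154
grip_force: 60.4
```

Emit:
jog_arm([
  [[0.155,-0.75,0,0,0,0,-1],[0.155,-0.75,0,0,0,0,-1],[0.155,-0.75,0,0,0,0,-1],[0.155,-0.75,0,0,0,0,-1],[0.155,-0.75,0,0,0,0,-1]],
])

```text
time: 7.8
tool_pos: [0.4788, 0.054, 0.2785]
tcp_rot: [0.055, -3.139, 0.001]
wrist_force: [0.1, 0.2, -3.6]
width: 0.152
grip_force: 60.4
```

Emit:
jog_arm([
  [[0.155,-0.75,0,0,0,0,-1],[0.155,-0.75,0,0,0,0,-1],[0.155,-0.75,0,0,0,0,-1],[0.155,-0.75,0,0,0,0,-1],[0.155,-0.75,0,0,0,0,-1]],
])

```text
time: 8.22
tool_pos: [0.4591, -0.0588, 0.2785]
tcp_rot: [0.055, -3.139, -0.0]
wrist_force: [1.7, -0.1, -2.2]
width: 0.152
grip_force: 60.4
```

Emit:
jog_arm([
  [[0.155,-0.75,0,0,0,0,-1],[0.155,-0.75,0,0,0,0,-1],[0.155,-0.75,0,0,0,0,-1],[0.155,-0.75,0,0,0,0,-1],[0.155,-0.7,0,0,0,0,-1]],
])

```text
time: 8.63
tool_pos: [0.4396, -0.1704, 0.2785]
tcp_rot: [0.055, -3.139, -0.001]
wrist_force: [1.5, 0.1, -2.9]
width: 0.149
grip_force: 60.4
```

Emit:
jog_arm([
  [[0.155,-0.7,0,0,0,0,-1],[0.155,-0.7,0,0,0,0,-1],[0.155,-0.7,0,0,0,0,-1],[0.155,-0.6,0,0,0,0,-1],[0.155,-0.35,0,0,0,0,-1]],
])

```text
time: 9.05
tool_pos: [0.4196, -0.2629, 0.2787]
tcp_rot: [0.053, -3.139, -0.0]
wrist_force: [-0.3, -0.3, -4.1]
width: 0.147
grip_force: 60.4
```

Emit:
jog_arm([
  [[0,0,0,0,0,0,-1],[0,0,0,0,0,0,-1],[0,0,0,0,0,0,-1],[0,0,0,0,0,0,-1],[0,0,0,0,0,0,-1]],
])

```text
time: 9.47
tool_pos: [0.4213, -0.2607, 0.2798]
tcp_rot: [0.054, -3.141, -0.0]
wrist_force: [-0.2, -0.1, -2.7]
width: 0.152
grip_force: 60.4
```

```bash
python3 - <<'E'
from h import *
plan((stp(-55),.209,SY))
for n in('top','side'):
    im,d,P=grab(n);W=cloud(im,d,P)
    for r in rect(W,.145,.23,(.2,.7,-.5,.1),12): print(n,*r)
    for r in rect(W,.04,.052,(.5,.8,-.5,0),200): print(n,*r)
    cv2.imwrite(f'pics/{n}3.png',cv2.resize(im[110:400,230:530],None,fx=2,fy=2))
E
```

```text
t 9.5 tcp [ 0.4213 -0.2607  0.2798] w 0.15 F [-0.2 -0.1 -2.7] q6 -2.21 tilt 0.02
turn z 0.01  shift [ 0.01 -0.04  2.36]  tool x,y in world [-1.   -0.03] [-0.03  1.  ]
top [ 419.1 -257.2] [129.   82.5] 179.02 203.0 766
top [ 631.6 -320.1] [134.2  83.7] 167.54 46.4 841
top [ 628.9 -155.3] [132.4  85.4] 168.92 46.3 901
side [ 402.9 -261.9] [171.8  86.5] 1.52 201.6 1108
side [ 632.6 -158.4] [126.5  86.2] 169.27 45.5 537
side [ 631.7 -320.8] [139.4  86.5] 166.83 45.3 930
```

View pics/side3.png

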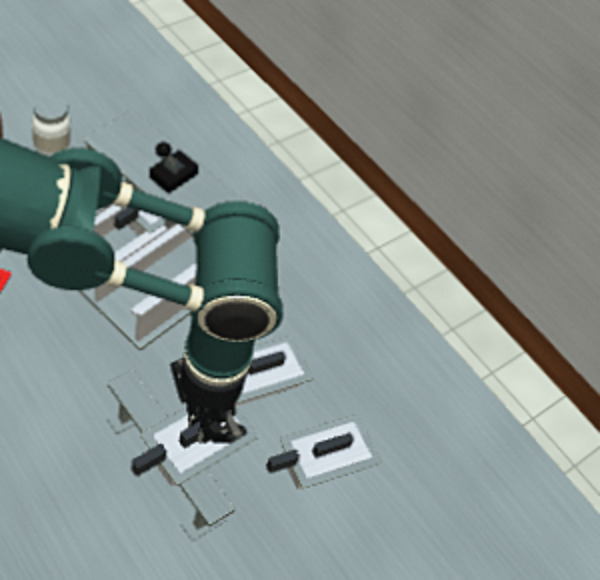

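The pan hangs level over the stand at crop (205,440). I lower it, release it and back off upward.

Emit:
jog_arm([
  [[0,-0.04,0.6,0,0,0,-1],[0,0,0.7,0,0,0,-1],[0,0,0.5,0,0,0,-1],[0,0,0.3,0,0,0,-1],[0,0,0.15,0,0,0,-1]],
])

```text
time: 9.98
tool_pos: [0.4206, -0.2619, 0.2108]
tcp_rot: [0.052, -3.139, -0.003]
wrist_force: [0.0, -0.0, -3.1]
width: 0.151
grip_force: 60.3
```

Emit:
jog_arm([
  [[0,0,0.06,0,0,0,-1],[0,0,0.04,0,0,0,-1],[0,0,0,0,0,0,-1],[0,0,0,0,0,0,-1],[0,0,0,0,0,0,-1]],
])

```text
time: 10.4
tool_pos: [0.4217, -0.2631, 0.2103]
tcp_rot: [-0.051, 3.14, -0.002]
wrist_force: [-0.2, 0.7, -3.8]
width: 0.148
grip_force: 60.3
```

Emit:
jog_arm([
  [[0,0,0.04,0,0,0,-1],[0,0,0.03,0,0,0,-1],[0,0,0.03,0,0,0,-1],[0,0,0,0,0,0,-1],[0,0,0,0,0,0,-1]],
])

```text
time: 10.82
tool_pos: [0.4219, -0.2632, 0.209]
tcp_rot: [-0.051, 3.139, -0.002]
wrist_force: [-2.9, 2.4, 10.0]
width: 0.145
grip_force: 62.3
```

```bash
python3 - <<'E'
from h import *
plan()
im,d,P=grab('side');W=cloud(im,d,P)
for r in rect(W,.121,.139,(.3,.6,-.5,-.05),30): print(*r)
E
```

```text
t 10.8 tcp [ 0.4219 -0.2632  0.209 ] w 0.15 F [-2.9  2.4 10. ] q6 -2.21 tilt 0.12
[ 419.  -263.5] [136.3  87.2] 2.96 130.2 783
```

Emit:
jog_arm([
  [[0,0,-0.04,0,0,0,-1],[0,0,0,0,0,0,-0.6],[0,0,0,0,0,0,-0.3],[0,0,0,0,0,0,-0.2],[0,0,-0.5,0,0,0,-0.2]],
])

```text
time: 11.28
tool_pos: [0.4196, -0.2616, 0.2198]
tcp_rot: [0.051, -3.136, -0.005]
wrist_force: [-0.3, 0.6, -0.2]
width: 0.402
grip_force: 0.0
```

Emit:
jog_arm([
  [[0,0,-0.6,0,0,0,-0.2],[0,0,-0.8,0,0,0,-0.2],[0,0,-0.8,0,0,0,-0.2],[0,0,-0.8,0,0,0,-0.2],[0,0,-0.5,0,0,0,-0.2]],
])

```text
time: 11.7
tool_pos: [0.4219, -0.2632, 0.3304]
tcp_rot: [-0.051, 3.138, -0.003]
wrist_force: [-0.4, -0.8, 0.3]
width: 0.398
grip_force: 0.0
```

```bash
python3 - <<'E'
from h import *
plan((wm(-50,0),.33,WY),(wm(-50,0),.160,None))
print(wm(-50,0))
for n in('top','side'):
    im,d,P=grab(n);W=cloud(im,d,P)
    for r in rect(W,.121,.139,(.3,.6,-.5,-.05),30): print(n,*r)
    for r in rect(W,.148,.165,(.3,.6,-.5,-.05),15): print(n,*r)
E
```

```text
t 11.7 tcp [ 0.4219 -0.2632  0.3304] w 0.40 F [-0.4 -0.8  0.3] q6 -2.21 tilt 0.2
turn z -1.42  shift [-7.34 13.25  0.  ]  tool x,y in world [-0.98 -0.18] [-0.18  0.98]
turn z 0.00  shift [0.02 0.01 5.67]  tool x,y in world [-0.98 -0.18] [-0.18  0.98]
[0.56682143 0.16737404]
top [ 420.2 -262.8] [128.4  83.8] 2.29 131.8 985
top [ 420.3 -262.8] [57.  14.2] 179.48 158.4 86
top [ 340.6 -263.9] [42.4 14.8] 0.4 158.6 70
side [ 402.7 -264.8] [167.4  87. ] 3.27 130.3 1157
side [ 420.8 -265.6] [59.6 15.3] 0.68 156.1 128
side [ 340.5 -267. ] [45.3 15.1] 3.33 157.5 104
```

Emit:
jog_arm([
  [[0,0,0,0,0,-0.7,-0.2],[0,0,0,0,0,-0.72,-0.2],[-0.5,0.88,0,0,0,0,-0.2],[-0.5,0.95,0,0,0,0,-0.2],[-0.52,0.95,0,0,0,0,-0.2]],
])

```text
time: 12.22
tool_pos: [0.4504, -0.1717, 0.3256]
tcp_rot: [0.281, -3.127, -0.002]
wrist_force: [0.6, -0.2, 0.3]
width: 0.399
grip_force: 0.0
```

Emit:
jog_arm([
  [[-0.52,0.95,0,0,0,0,-0.2],[-0.52,0.95,0,0,0,0,-0.2],[-0.52,0.95,0,0,0,0,-0.2],[-0.52,0.95,0,0,0,0,-0.2],[-0.52,0.95,0,0,0,0,-0.2]],
])

```text
time: 12.63
tool_pos: [0.5016, -0.0166, 0.3256]
tcp_rot: [0.284, -3.126, -0.001]
wrist_force: [0.2, -0.9, -0.4]
width: 0.398
grip_force: 0.0
```

Emit:
jog_arm([
  [[-0.52,0.95,0,0,0,0,-0.2],[-0.52,0.95,0,0,0,0,-0.2],[-0.52,0.95,0,0,0,0,-0.2],[-0.52,0.95,0,0,0,0,-0.2],[-0.52,0.95,0,0,0,0,-0.2]],
])

```text
time: 13.05
tool_pos: [0.5526, 0.1375, 0.3254]
tcp_rot: [0.285, -3.126, 0.001]
wrist_force: [1.4, -0.9, 0.7]
width: 0.402
grip_force: 0.0
```

Emit:
jog_arm([
  [[-0.1,0.15,0,0,0,0,-0.2],[0,0,0,0,0,0,-0.2],[0,0,0,0,0,0,-0.2],[0,0,0,0,0,0,-0.2],[0,0,0,0,0,0,-0.2]],
])

```text
time: 13.47
tool_pos: [0.5547, 0.1396, 0.3271]
tcp_rot: [0.282, -3.128, 0.001]
wrist_force: [1.0, 0.5, 0.1]
width: 0.399
grip_force: 0.0
```

```bash
python3 - <<'E'
from h import *
plan(((.5656,.1683),.1625,WY))
E
```

```text
t 13.5 tcp [0.5547 0.1396 0.3271] w 0.40 F [1.  0.5 0.1] q6 -1.55 tilt 0.06
turn z -0.01  shift [-0.53  0.88  5.49]  tool x,y in world [-0.98 -0.18] [-0.18  0.98]
```

Emit:
jog_arm([
  [[-0.53,0.88,0,0,0,0,-0.2],[0,0,1,0,0,0,-0.2],[0,0,1,0,0,0,-0.2],[0,0,1,0,0,0,-0.2],[0,0,1,0,0,0,-0.2]],
])

```text
time: 13.88
tool_pos: [0.5661, 0.1686, 0.207]
tcp_rot: [-0.282, 3.128, -0.0]
wrist_force: [0.2, -0.5, 0.5]
width: 0.401
grip_force: 0.0
```

Emit:
jog_arm([
  [[0,0,0.8,0,0,0,-0.2],[0,0,0.6,0,0,0,-0.2],[0,0,0,0,0,0,-0.2],[0,0,0,0,0,0,-0.6],[0,0,0,0,0,0,-1]],
], force=30)

```text
time: 14.3
tool_pos: [0.5669, 0.1692, 0.167]
tcp_rot: [-0.283, 3.127, 0.0]
wrist_force: [0.5, 0.4, -1.6]
width: 0.153
grip_force: 33.8
```

Emit:
jog_arm([
  [[0,0,0,0,0,0,-1],[0,0,0,0,0,0,-1],[0.2,0,0,0,0,0,-1],[0.4,0,0,0,0,0,-1],[0.4,0,0,0,0,0,-1]],
])

```text
time: 14.72
tool_pos: [0.537, 0.1646, 0.1667]
tcp_rot: [-0.284, 3.126, 0.001]
wrist_force: [1.5, -0.3, -0.8]
width: 0.154
grip_force: 34.0
```

Emit:
jog_arm([
  [[0.4,0,0,0,0,0,-1],[0.4,0,0,0,0,0,-1],[0.4,0,0,0,0,0,-1],[0.4,0,0,0,0,0,-1],[0.4,0,0,0,0,0,-1]],
])

```text
time: 15.13
tool_pos: [0.4775, 0.1537, 0.1667]
tcp_rot: [-0.285, 3.126, 0.001]
wrist_force: [4.0, 0.9, 2.6]
width: 0.16
grip_force: 34.3
```

Emit:
jog_arm([
  [[0.4,0,0,0,0,0,-1],[0.4,0,0,0,0,0,-1],[0,0,0,0,0,0,-1],[0,0,0,0,0,0,-0.6],[0,0,0,0,0,0,-0.2]],
])

```text
time: 15.55
tool_pos: [0.4524, 0.1489, 0.1652]
tcp_rot: [0.285, -3.127, 0.001]
wrist_force: [0.2, 0.1, -0.2]
width: 0.328
grip_force: 0.0
```

Emit:
jog_arm([
  [[0,0,0,0,0,0,-0.2],[0,0,-1,0,0,0,-0.2],[0,0,-1,0,0,0,-0.2],[0,0,-1,0,0,0,-0.2],[0,0,-1,0,0,0,-0.2]],
])

```text
time: 15.97
tool_pos: [0.453, 0.149, 0.2858]
tcp_rot: [0.284, -3.126, 0.001]
wrist_force: [0.1, 0.3, 0.2]
width: 0.404
grip_force: 0.0
```

```bash
python3 - <<'E'
from h import *
plan((wm(-75,0),.163,WY)); print(wm(-75,0))
for n in('top','side'):
    im,d,P=grab(n);W=cloud(im,d,P)
    for r in rect(W,.104,.1185,(.4,.7,.05,.35),15): print(n,*r)
    for r in rect(W,.04,.052,(.5,.8,-.5,0),100): print(n,*r)
E
```

```text
t 16.0 tcp [0.453  0.149  0.2858] w 0.40 F [0.1 0.3 0.2] q6 -1.49 tilt 0.17
turn z -0.00  shift [-3.02 -0.08  4.08]  tool x,y in world [-0.98 -0.18] [-0.18  0.98]
[0.54223214 0.16286106]
top [ 631.4 -320.2] [135.3  82.6] 167.65 46.2 864
top [ 628.7 -155.4] [131.9  85.5] 168.35 46.0 913
side [540.1 163.2] [62.  16.9] 10.19 112.0 78
side [462.2 148.6] [47.  17.1] 6.51 111.9 65
side [ 630.6 -158.9] [132.7  84.4] 168.83 45.2 768
side [ 621.2 -319.2] [158.2  86.9] 168.31 45.6 949
```

Emit:
jog_arm([
  [[-0.7,0,0,0,0,0,-0.2],[-0.7,0,0,0,0,0,-0.2],[-0.7,0,0,0,0,0,-0.2],[-0.7,0,0,0,0,0,-0.2],[-0.08,0,0,0,0,0,-0.2]],
])

```text
time: 16.48
tool_pos: [0.5409, 0.1651, 0.284]
tcp_rot: [0.284, -3.128, 0.0]
wrist_force: [0.7, 0.0, -0.1]
width: 0.401
grip_force: 0.0
```

Emit:
jog_arm([
  [[0,0,0.9,0,0,0,-0.2],[0,0,1,0,0,0,-0.2],[0,0,1,0,0,0,-0.2],[0,0,0.7,0,0,0,-0.2],[0,0,0.4,0,0,0,-0.2]],
])

```text
time: 16.9
tool_pos: [0.5354, 0.164, 0.161]
tcp_rot: [0.284, -3.121, 0.002]
wrist_force: [-0.3, 0.5, 0.2]
width: 0.399
grip_force: 0.0
```

Emit:
jog_arm([
  [[0,0,0,0,0,0,-0.2],[0,0,0,0,0,0,-0.4],[0,0,0,0,0,0,-1],[0,0,0,0,0,0,-1],[0,0,0,0,0,0,-1]],
], force=60)

```text
time: 17.32
tool_pos: [0.5398, 0.1651, 0.1672]
tcp_rot: [-0.284, 3.126, 0.001]
wrist_force: [-0.7, 0.1, -0.1]
width: 0.143
grip_force: 61.0
```

Emit:
jog_arm([
  [[0,0,-0.4,0,0,0,-1],[0,0,-0.9,0,0,0,-1],[0,0,-0.9,0,0,0,-1],[0,0,-0.9,0,0,0.7,-1],[0,0,-0.8,0,0,0.72,-1]],
])

```text
time: 17.73
tool_pos: [0.5389, 0.1648, 0.2855]
tcp_rot: [-0.046, 3.14, 0.001]
wrist_force: [0.8, 0.1, -1.6]
width: 0.146
grip_force: 60.6
```

```bash
python3 - <<'E'
from h import *
plan((stp(55),.28,SY))
E
```

```text
t 17.7 tcp [0.5389 0.1648 0.2855] w 0.15 F [ 0.8  0.1 -1.6] q6 -1.35 tilt 0.09
turn z -0.04  shift [  4.4  -10.42   0.17]  tool x,y in world [-1.   -0.03] [-0.03  1.  ]
```

Emit:
jog_arm([
  [[0.2,-0.35,0,0,0,0,-1],[0.3,-0.65,0,0,0,0,-1],[0.3,-0.75,0,0,0,0,-1],[0.3,-0.75,0,0,0,0,-1],[0.3,-0.75,0,0,0,0,-1]],
])

```text
time: 18.15
tool_pos: [0.4984, 0.0647, 0.2816]
tcp_rot: [0.056, -3.139, 0.001]
wrist_force: [-0.1, -0.4, -3.2]
width: 0.147
grip_force: 60.5
```

Emit:
jog_arm([
  [[0.3,-0.75,0,0,0,0,-1],[0.3,-0.75,0,0,0,0,-1],[0.3,-0.75,0,0,0,0,-1],[0.3,-0.75,0,0,0,0,-1],[0.3,-0.75,0,0,0,0,-1]],
])

```text
time: 18.57
tool_pos: [0.4569, -0.0492, 0.2816]
tcp_rot: [0.055, -3.14, 0.0]
wrist_force: [0.5, -1.1, -3.3]
width: 0.144
grip_force: 60.5
```

Emit:
jog_arm([
  [[0.3,-0.75,0,0,0,0,-1],[0.3,-0.75,0,0,0,0,-1],[0.3,-0.75,0,0,0,0,-1],[0.3,-0.6,0,0,0,0,-1],[0.3,-0.57,0,0,0,0,-1]],
])

```text
time: 18.98
tool_pos: [0.4153, -0.153, 0.2816]
tcp_rot: [0.054, -3.14, -0.0]
wrist_force: [-0.4, -0.1, -4.0]
width: 0.145
grip_force: 60.5
```

Emit:
jog_arm([
  [[0,0,0,0,0,0,-1],[0,0,0,0,0,0,-1],[0,0,0,0,0,0,-1],[0,0,0,0,0,0,-1],[0,0,0,0,0,0,-1]],
])

```text
time: 19.4
tool_pos: [0.4172, -0.1513, 0.2824]
tcp_rot: [0.054, -3.141, -0.0]
wrist_force: [0.1, -0.3, -3.0]
width: 0.146
grip_force: 60.5
```

```bash
python3 - <<'E'
from h import *
plan((stp(55),.212,SY))
E
```

```text
t 19.4 tcp [ 0.4172 -0.1513  0.2824] w 0.15 F [ 0.1 -0.3 -3. ] q6 -2.01 tilt 0.02
turn z 0.01  shift [-0.01 -0.02  2.35]  tool x,y in world [-1.   -0.03] [-0.03  1.  ]
```

Emit:
jog_arm([
  [[-0.06,-0.02,0.6,0,0,0,-1],[0,0,0.7,0,0,0,-1],[0,0,0.5,0,0,0,-1],[0,0,0.3,0,0,0,-1],[0,0,0.15,0,0,0,-1]],
])

```text
time: 19.82
tool_pos: [0.4184, -0.1516, 0.2135]
tcp_rot: [0.054, -3.139, -0.002]
wrist_force: [0.1, 0.1, -2.5]
width: 0.149
grip_force: 60.4
```

Emit:
jog_arm([
  [[0,0,0.06,0,0,0,-1],[0,0,0.04,0,0,0,-1],[0,0,0.04,0,0,0,-1],[0,0,0,0,0,0,-1],[0,0,0,0,0,0,-1]],
])

```text
time: 20.23
tool_pos: [0.4197, -0.1527, 0.2122]
tcp_rot: [-0.051, 3.139, -0.001]
wrist_force: [-1.5, 0.8, 1.6]
width: 0.15
grip_force: 61.3
```

Emit:
jog_arm([
  [[0,0,0.03,0,0,0,-1],[0,0,0,0,0,0,-1],[0,0,0,0,0,0,-1],[0,0,0,0,0,0,-1],[0,0,0,0,0,0,-1]],
])

```text
time: 20.65
tool_pos: [0.4198, -0.1527, 0.2122]
tcp_rot: [-0.051, 3.139, -0.001]
wrist_force: [-3.4, 1.6, 8.6]
width: 0.147
grip_force: 62.2
```

Emit:
jog_arm([
  [[0,0,-0.04,0,0,0,-1],[0,0,0,0,0,0,-0.6],[0,0,0,0,0,0,-0.3],[0,0,0,0,0,0,-0.2],[0,0,-0.5,0,0,0,-0.2]],
])

```text
time: 21.07
tool_pos: [0.4173, -0.1518, 0.2236]
tcp_rot: [0.051, -3.136, -0.003]
wrist_force: [-0.1, 0.9, -0.8]
width: 0.397
grip_force: 0.0
```

Emit:
jog_arm([
  [[0,0,-0.6,0,0,0,-0.2],[0,0,-0.8,0,0,0,-0.2],[0,0,-0.8,0,0,0,-0.2],[0,0,-0.8,0,0,0,-0.2],[0,0,-0.5,0,0,0,-0.2]],
])

```text
time: 21.48
tool_pos: [0.4198, -0.1529, 0.334]
tcp_rot: [-0.051, 3.138, -0.002]
wrist_force: [0.7, 0.1, 0.3]
width: 0.4
grip_force: 0.0
```

```bash
python3 - <<'E'
from h import *
for n in('top','side'):
    im,d,P=grab(n);W=cloud(im,d,P)
    for nm,lo,hi,k in(('rim.13',.121,.139,30),('bar.158',.148,.165,15),('rim.046',.04,.052,100),('bar.074',.066,.079,40)):
        for r in rect(W,lo,hi,(.28,.8,-.5,0),k): print(n,nm,*r)
    cv2.imwrite(f'pics/{n}5.png',cv2.resize(im[110:400,230:530],None,fx=2,fy=2))
plan(((.6283,-.155),.33,np.radians(-11.7)))
E
```

```text
top rim.13 [ 419.2 -151.4] [127.   84.8] 1.6 131.9 856
top rim.13 [ 396.1 -264. ] [84.3 82.7] 93.38 132.2 566
top bar.158 [ 406.8 -152.6] [32.1 15.1] 4.84 158.7 63
top bar.158 [ 407.5 -261.9] [31.7 13.4] 176.3 159.3 54
top bar.158 [ 344.6 -154.8] [33.4 15. ] 176.29 158.4 59
top bar.158 [ 340.4 -264.4] [42.8 17.8] 179.51 158.3 94
top rim.046 [ 645.6 -323.3] [103.5  84.3] 168.16 46.5 501
top rim.046 [ 628.5 -155.2] [132.2  85.7] 168.96 46.3 918
top bar.074 [ 642.2 -320.7] [38.9 14.2] 165.14 73.3 54
top bar.074 [ 627.3 -154.5] [60.4 15. ] 168.19 73.1 88
top bar.074 [ 548.9 -138.9] [44.2 14.5] 170.56 73.9 68
side rim.13 [ 402.5 -153.7] [166.4  86. ] 1.9 129.9 1028
side rim.13 [ 403.5 -265.6] [170.7  87.4] 1.39 130.2 1196
side bar.158 [ 419.1 -153.5] [61.  16.7] 0.53 156.3 117
side bar.158 [ 339.9 -156.8] [40.1 16.7] 3.47 155.1 80
side bar.158 [ 421.4 -265.4] [59.5 15.4] 1.69 156.3 129
side bar.158 [ 340.9 -266.1] [45.6 14.9] 1.74 156.7 103
side rim.046 [ 624.8 -157.4] [142.3  85.8] 168.15 45.5 765
side rim.046 [ 624.2 -319.7] [151.   86.8] 167.01 45.6 927
side bar.074 [ 630.4 -159.2] [59.2 16.8] 168.78 71.0 76
side bar.074 [ 551.7 -142.2] [44.9 16.6] 169.94 70.7 68
side bar.074 [ 632.4 -322.5] [59.6 15.6] 167.16 71.5 94
side bar.074 [ 555.6 -305.2] [43.3 16.5] 164.44 71.9 72
t 21.6 tcp [ 0.4207 -0.1532  0.3347] w 0.40 F [-0.3 -0.6  0.4] q6 -2.01 tilt 0.4
turn z 2.26  shift [-6.79  1.35  0.2 ]  tool x,y in world [-0.98  0.2 ] [0.2  0.98]
```

View pics/side5.png

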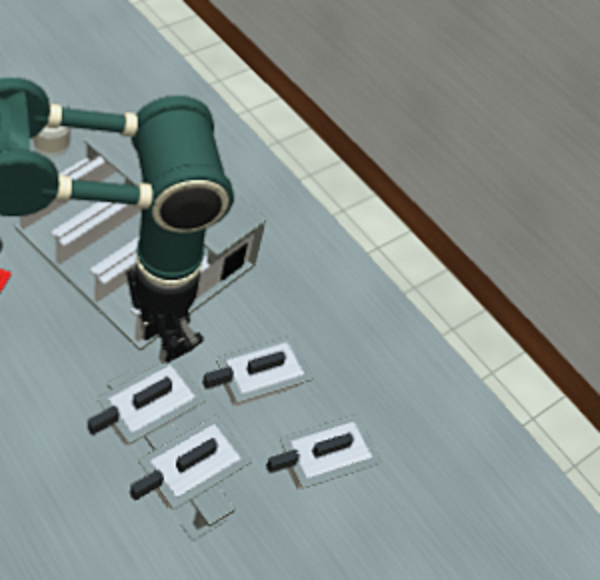

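Both used pans sit level on the stand, with bars at crop (152,392) and (197,455). The fresh pans are undisturbed at (265,365) and (332,445). Next I fetch the nearer fresh pan.

Emit:
jog_arm([
  [[0,0,0,0,0,1,-0.2],[0,0,0,0,0,1,-0.2],[-0.9,0.18,0,0,0,0.22,-0.2],[-1,0.2,0,0,0,0,-0.2],[-1,0.2,0,0,0,0,-0.2]],
])

```text
time: 22.0
tool_pos: [0.508, -0.1519, 0.3295]
tcp_rot: [-0.314, -3.124, -0.0]
wrist_force: [-0.3, -0.5, 0.2]
width: 0.398
grip_force: 0.0
```

Emit:
jog_arm([
  [[-1,0.2,0,0,0,0,-0.2],[-1,0.2,0,0,0,0,-0.2],[-1,0.2,0,0,0,0,-0.2],[-0.8,0.2,0,0,0,0,-0.2],[0,0,0,0,0,0,-0.2]],
])

```text
time: 22.42
tool_pos: [0.6275, -0.1507, 0.3281]
tcp_rot: [-0.311, -3.125, -0.001]
wrist_force: [-0.0, -0.7, -1.0]
width: 0.402
grip_force: 0.0
```

Emit:
jog_arm([
  [[0,0,1,0,0,0,-0.2],[0,0,1,0,0,0,-0.2],[0,0,1,0,0,0,-0.2],[0,0,0,0,0,0,-0.2],[0,0,0,0,0,0,-0.2]],
])

```text
time: 22.83
tool_pos: [0.6218, -0.1507, 0.2377]
tcp_rot: [-0.313, -3.119, -0.002]
wrist_force: [0.2, 1.1, 0.1]
width: 0.402
grip_force: 0.0
```

```bash
python3 - <<'E'
from h import *
plan(((.6283,-.155),.126,np.radians(-11.5)))
im,d,P=grab('side');W=cloud(im,d,P)
for r in rect(W,.066,.079,(.5,.8,-.5,0),40): print(*r)
E
```

```text
t 22.8 tcp [ 0.6218 -0.1507  0.2377] w 0.40 F [0.2 1.1 0.1] q6 -1.65 tilt 0.42
turn z 0.01  shift [-0.27 -0.1   3.72]  tool x,y in world [-0.98  0.2 ] [0.2  0.98]
[ 630.  -158.3] [60.5 16.2] 168.56 71.2 79
[ 550.8 -143.2] [46.6 18.3] 170.46 71.4 69
[ 632.1 -321.9] [61.9 16. ] 165.8 72.0 96
[ 554.3 -305.1] [43.3 15.7] 164.16 71.7 76
```

Emit:
jog_arm([
  [[-0.06,-0.15,0.5,0,0,0,-0.2],[0,0,1,0,0,0,-0.2],[0,0,1,0,0,0,-0.2],[0,0,0.8,0,0,0,-0.2],[0,0,0.4,0,0,0,-0.2]],
])

```text
time: 23.3
tool_pos: [0.6249, -0.156, 0.1296]
tcp_rot: [-0.313, -3.126, -0.0]
wrist_force: [-0.9, 0.1, -0.5]
width: 0.401
grip_force: 0.0
```

Emit:
jog_arm([
  [[0,0,0,0,0,0,-0.2],[0,0,0,0,0,0,-0.4],[0,0,0,0,0,0,-1],[0,0,0,0,0,0,-1],[0,0,0,0,0,0,-1]],
])

```text
time: 23.72
tool_pos: [0.627, -0.1563, 0.1331]
tcp_rot: [0.313, 3.121, -0.001]
wrist_force: [0.8, 0.2, 4.1]
width: 0.145
grip_force: 63.6
```

Emit:
jog_arm([
  [[0,0,-0.4,0,0,0,-1],[0,0,-0.8,0,0,0,-1],[0,0,-0.9,0,0,0,-1],[0,0,-0.9,0,0,0,-1],[0,0,-0.9,0,0,0,-1]],
])

```text
time: 24.13
tool_pos: [0.6242, -0.1557, 0.2483]
tcp_rot: [-0.313, -3.124, -0.0]
wrist_force: [0.9, 0.7, -4.1]
width: 0.147
grip_force: 62.4
```

Emit:
jog_arm([
  [[0,0,-0.8,0,0,-0.7,-1],[0,0,-0.6,0,0,-0.8,-1],[0,0,0,0,0,-0.8,-1],[0,0,0,0,0,-0.7,-1],[0,0,0,0,0,-0.65,-1]],
])

```text
time: 24.55
tool_pos: [0.6246, -0.1559, 0.2903]
tcp_rot: [-0.292, 3.128, -0.0]
wrist_force: [0.5, 0.9, -4.0]
width: 0.147
grip_force: 62.5
```

```bash
python3 - <<'E'
from h import *
plan((wm(-78,0),.29,WY)); print(wm(-78,0))
E
```

```text
t 24.6 tcp [ 0.6246 -0.1559  0.2903] w 0.15 F [ 0.5  0.9 -4. ] q6 -2.04 tilt 0.02
turn z 0.04  shift [8.800e-01 1.095e+01 1.000e-02]  tool x,y in world [-0.98 -0.18] [-0.18  0.98]
[0.53928143 0.16231951]
```

Emit:
jog_arm([
  [[0.3,0.3,0,0,0,0.04,-1],[0.3,0.6,0,0,0,0,-1],[0.28,0.75,0,0,0,0,-1],[0,0.75,0,0,0,0,-1],[0,0.75,0,0,0,0,-1]],
])

```text
time: 24.97
tool_pos: [0.5808, -0.0671, 0.2892]
tcp_rot: [0.278, -3.128, -0.0]
wrist_force: [0.0, -0.6, -4.4]
width: 0.138
grip_force: 62.5
```

Emit:
jog_arm([
  [[0,0.75,0,0,0,0,-1],[0,0.75,0,0,0,0,-1],[0,0.75,0,0,0,0,-1],[0,0.75,0,0,0,0,-1],[0,0.75,0,0,0,0,-1]],
])

```text
time: 25.38
tool_pos: [0.5613, 0.044, 0.2894]
tcp_rot: [0.28, -3.128, 0.0]
wrist_force: [0.4, -0.0, -4.1]
width: 0.141
grip_force: 62.5
```

Emit:
jog_arm([
  [[0,0.75,0,0,0,0,-1],[0,0.75,0,0,0,0,-1],[0,0.75,0,0,0,0,-1],[0,0.75,0,0,0,0,-1],[0,0.6,0,0,0,0,-1]],
])

```text
time: 25.8
tool_pos: [0.5421, 0.1507, 0.2894]
tcp_rot: [0.281, -3.128, -0.0]
wrist_force: [0.6, -0.2, -4.4]
width: 0.141
grip_force: 62.5
```

Emit:
jog_arm([
  [[0,0.45,0,0,0,0,-1],[0,0,0,0,0,0,-1],[0,0,0,0,0,0,-1],[0,0,0,0,0,0,-1],[0,0,0,0,0,0,-1]],
])

```text
time: 26.22
tool_pos: [0.5409, 0.1618, 0.2892]
tcp_rot: [0.278, -3.129, 0.001]
wrist_force: [0.4, -0.5, -3.8]
width: 0.141
grip_force: 62.5
```

```bash
cat > look.py <<'E'
from h import *
import sys
nm=sys.argv[1]
for n in('top','side'):
    im,d,P=grab(n);W=cloud(im,d,P)
    np.savez('last_'+n,im=im,d=d)
    # held pan: rim points, plane tilt
    z0=read_state()['tool_pos'][2]
    for lo,hi in((.145,.245),):
        for r in rect(W,lo,hi,(.35,.63,.0,.33),40): print(n,*r)
    x=W[...,0];y=W[...,1];z=W[...,2];m=(abs(z-(z0-.087))<.012)&(x>.4)&(x<.62)&(y>.05)&(y<.3)
    p=W[m]; A=np.c_[p[:,:2]-p[:,:2].mean(0),np.ones(len(p))]
    if len(p)>30: print('plane',np.linalg.lstsq(A,p[:,2],rcond=None)[0].round(4),len(p))
    cv2.imwrite(f'pics/{n}_{nm}.png',cv2.resize(im[110:270,200:400],None,fx=3,fy=3))
E
python3 look.py a; python3 -c "
from h import *
plan((wm(-78,0),.29,WY))"
```

```text
top [507.2 148.6] [71.5 69.9] 9.9 203.5 524
plane [0.0082 0.018  0.2029] 457
side [527.5 157. ] [170.5  88.1] 10.05 201.9 950
plane [-0.0247  0.007   0.2019] 633
t 26.3 tcp [0.541  0.1618 0.2892] w 0.14 F [-0.1 -0.1 -3.9] q6 -1.50 tilt 0.02
turn z -0.04  shift [ 0.05  0.03 -0.03]  tool x,y in world [-0.98 -0.18] [-0.18  0.98]
```

View pics/side_a.png

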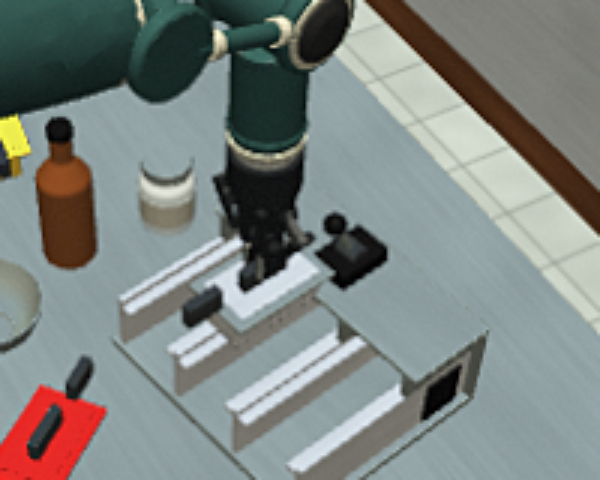

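```bash
python3 - <<'E'
from h import *
for n in('top','side'):
    a=np.load(n+'0.npz');W=cloud(a['im'],a['d'],viewer.camera_params(n))
    c,s=np.cos(WY),np.sin(WY); dx=W[...,0]-WO[0];dy=W[...,1]-WO[1]; x=(c*dx+s*dy)*1e3;y=(-s*dx+c*dy)*1e3;z=W[...,2]*1e3
    for x0 in(-135,-110,-85,-60,-35):
        m=(abs(x-x0)<12.5)&(z>70)&(z<95)&(abs(y)<160); yy=np.sort(y[m]); g=np.where(np.diff(yy)>12)[0]
        E=[yy[0]]+[v for i in g for v in(yy[i],yy[i+1])]+[yy[-1]]; print(n,x0,np.round(E,1))
    m=(z>120)&(z<135)&(abs(y)<140)&(x<200)
    for y0 in(-120,-70,70,120):
        q=x[m&(abs(y-y0)<20)]; print('roof x',y0,q.min().round(1),q.max().round(1))
    m=(z>120)&(z<135)&(abs(y)<200)&(x<200); q=y[m]
    print('roof y',np.percentile(q,[.2,99.8]).round(1))
E
```

```text
top -135 [-154.4 -132.1  -68.2  -32.3   31.9   67.3  131.6  153.3]
top -110 [-154.7 -132.1  -68.   -32.5   31.7   67.1  131.9  153.3]
top -85 [-154.  -132.   -68.1  -32.7   32.1   67.5  131.9  153.3]
top -60 [-153.6 -132.4  -68.5  -32.4   -5.     7.4   31.8   67.5   93.   102.5
  131.9  153.9]
top -35 [-155.2 -132.4  -68.4   -7.     7.9   91.9  108.   154.5]
roof x -120 -2.7 113.8
roof x -70 -2.4 114.2
roof x 70 -3.4 113.8
roof x 120 -2.6 112.7
roof y [-161.6  164.5]
side -135 [-155.9 -132.3  -70.2  -32.8   29.8   68.3  127.1  153.4]
side -110 [-155.4 -129.9  -70.5  -33.    29.    68.4  127.2  154.9]
side -85 [-154.5 -130.   -70.8  -31.3   27.5   68.9  128.2  152.9]
side -60 [-155.7 -130.4  -70.2  -32.5   -9.1    0.2   29.3   69.9   90.2  100.5
  127.3  154.9]
side -35 [-154.3 -131.8  -71.4  -22.9   -8.    -3.4   26.8   96.4  126.5  157.9]
roof x -120 -691.4 118.6
roof x -70 -704.5 115.7
roof x 70 0.6 116.0
roof x 120 1.0 116.3
roof y [-165.9  164.6]
```

The pan hangs level over the middle lane, and the lane edges from depth confirm the frame to within 0.5 mm. Now I lower it.

Emit:
jog_arm([
  [[0.05,0.03,0.4,0,0,-0.04,-1],[0,0,0.7,0,0,0,-1],[0,0,0.7,0,0,0,-1],[0,0,0.4,0,0,0,-1],[0,0,0.2,0,0,0,-1]],
])

```text
time: 26.73
tool_pos: [0.5374, 0.1625, 0.2138]
tcp_rot: [0.285, -3.123, 0.001]
wrist_force: [-1.1, -0.7, -3.6]
width: 0.145
grip_force: 62.4
```

Emit:
jog_arm([
  [[0,0,0.2,0,0,0,-1],[0,0,0.2,0,0,0,-1],[0,0,0.2,0,0,0,-1],[0,0,0.2,0,0,0,-1],[0,0,0,0,0,0,-1]],
])

```text
time: 27.15
tool_pos: [0.5388, 0.1632, 0.1922]
tcp_rot: [0.286, -3.127, 0.0]
wrist_force: [-0.6, 0.0, -2.7]
width: 0.144
grip_force: 62.4
```

Emit:
jog_arm([
  [[0,0,0.2,0,0,0,-1],[0,0,0.2,0,0,0,-1],[0,0,0.1,0,0,0,-1],[0,0,0.1,0,0,0,-1],[0,0,0,0,0,0,-1]],
])

```text
time: 27.57
tool_pos: [0.5387, 0.1631, 0.1743]
tcp_rot: [0.286, -3.127, 0.0]
wrist_force: [-0.7, -0.0, -3.8]
width: 0.145
grip_force: 62.5
```

Emit:
jog_arm([
  [[0,0,0.06,0,0,0,-1],[0,0,0.04,0,0,0,-1],[0,0,0.03,0,0,0,-1],[0,0,0,0,0,0,-1],[0,0,0,0,0,0,-1]],
])

```text
time: 27.98
tool_pos: [0.5394, 0.1635, 0.173]
tcp_rot: [-0.286, 3.128, 0.0]
wrist_force: [-4.6, -1.3, 5.4]
width: 0.145
grip_force: 63.7
```

```bash
python3 - <<'E'
from h import *
plan((wm(-78,0),.172,WY))
for n in('top','side'):
    im,d,P=grab(n);W=cloud(im,d,P)
    for r in rect(W,.104,.1185,(.4,.62,.05,.35),15): print(n,*r)
    z=W[...,2];m=(abs(z-.086)<.006)&(W[...,0]>.47)&(W[...,0]<.49)&(abs(W[...,1]-.153)<.02);print('rim z',np.median(z[m]).round(4),m.sum())
E
```

```text
t 28.0 tcp [0.5394 0.1635 0.173 ] w 0.15 F [-4.6 -1.3  5.4] q6 -1.50 tilt 0.03
turn z 0.01  shift [ 0.01 -0.04  0.03]  tool x,y in world [-0.98 -0.18] [-0.18  0.98]
top [516.6 158.8] [13.1 12.4] 105.41 111.8 22
rim z nan 0
side [529.8 154. ] [32.5 27.2] 128.53 111.5 48
side [466.1 147.4] [47.3 18.3] 12.83 110.9 64
rim z 0.0842 15
  return _methods._mean(a, axis=axis, dtype=dtype,
  ret = ret.dtype.type(ret / rcount)
```

Emit:
jog_arm([
  [[0,0,-0.04,0,0,0,-1],[0,0,0,0,0,0,-0.6],[0,0,0,0,0,0,-0.3],[0,0,0,0,0,0,-0.2],[0,0,-0.5,0,0,0,-0.2]],
])

```text
time: 28.5
tool_pos: [0.5375, 0.1628, 0.1848]
tcp_rot: [0.286, -3.123, 0.001]
wrist_force: [-0.7, 0.7, -0.5]
width: 0.403
grip_force: 0.0
```

Emit:
jog_arm([
  [[0,0,-0.7,0,0,0,-0.2],[0,0,-0.9,0,0,0,-0.5],[0.5,0,0,0,0,0,-1],[0.9,0,0,0,0,0,-1],[0.9,0,0,0,0,0,-1]],
])

```text
time: 28.92
tool_pos: [0.4718, 0.1508, 0.2365]
tcp_rot: [-0.286, 3.126, 0.001]
wrist_force: [-0.8, -0.2, -0.7]
width: 0.008
grip_force: 0.0
```

Emit:
jog_arm([
  [[0.9,0,0,0,0,0,-1],[0.9,0,0,0,0,0,-1],[0.3,0,0,0,0,0,-1],[0,0,0,0,0,0,-1],[0,0,0,0,0,0,-1]],
])

```text
time: 29.33
tool_pos: [0.4102, 0.1395, 0.2361]
tcp_rot: [-0.286, 3.126, 0.001]
wrist_force: [-0.3, -0.1, 0.1]
width: 0.0
grip_force: 0.0
```

```bash
python3 - <<'E'
from h import *
plan((wm(-205,0.5),.165,WY),(wm(-80,.5),.165,WY))
for n in('top','side'):
    im,d,P=grab(n);W=cloud(im,d,P)
    for r in rect(W,.104,.1185,(.4,.65,.05,.35),15): print(n,*r)
    for r in rect(W,.04,.052,(.5,.8,-.5,0),100): print(n,*r)
    cv2.imwrite(f'pics/{n}_b.png',cv2.resize(im[110:270,200:400],None,fx=3,fy=3))
E
```

```text
t 29.3 tcp [0.4102 0.1395 0.2361] w 0.00 F [-0.3 -0.1  0.1] q6 -1.48 tilt 0.15
turn z 0.01  shift [-0.13 -0.01  2.37]  tool x,y in world [-0.98 -0.18] [-0.18  0.98]
turn z -0.00  shift [-4.17 -0.    0.01]  tool x,y in world [-0.98 -0.18] [-0.18  0.98]
top [547.9 164.8] [45.  13.8] 11.86 113.3 64
top [ 632.1 -320.1] [132.2  83.7] 167.01 46.4 848
side [544.8 161.6] [60.8 18.6] 11.24 111.9 77
side [466.8 146.7] [46.6 17.4] 19.86 111.3 60
side [ 626.1 -319.7] [147.6  88.1] 168.46 45.3 931
```

View pics/side_b.png

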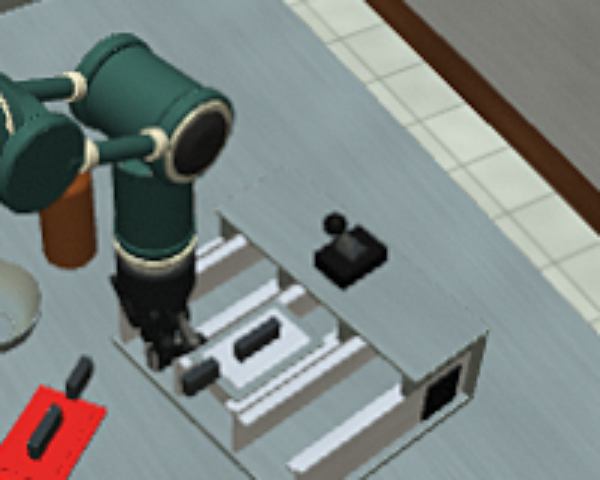

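The fresh pan lies seated on the middle runners in front of the roof, bar at crop (257,338). Now I push it in from the pull's front face.

Emit:
jog_arm([
  [[0,0,0.8,0,0,0,-1],[0,0,0.8,0,0,0,-1],[0,0,0.5,0,0,0,-1],[0,0,0.25,0,0,0,-1],[-0.3,0,0,0,0,0,-1]],
])

```text
time: 29.85
tool_pos: [0.4167, 0.1405, 0.1626]
tcp_rot: [0.286, -3.123, 0.002]
wrist_force: [-0.9, 0.0, -0.1]
width: -0.002
grip_force: 0.0
```

Emit:
jog_arm([
  [[-0.3,0,0,0,0,0,-1],[-0.3,0,0,0,0,0,-1],[-0.3,0,0,0,0,0,-1],[-0.3,0,0,0,0,0,-1],[-0.3,0,0,0,0,0,-1]],
])

```text
time: 30.27
tool_pos: [0.4638, 0.1494, 0.1658]
tcp_rot: [-0.286, 3.128, 0.0]
wrist_force: [-3.1, -0.7, 2.5]
width: -0.0
grip_force: 1.7
```

Emit:
jog_arm([
  [[-0.3,0,0,0,0,0,-1],[-0.3,0,0,0,0,0,-1],[-0.3,0,0,0,0,0,-1],[-0.3,0,0,0,0,0,-1],[-0.3,0,0,0,0,0,-1]],
])

```text
time: 30.68
tool_pos: [0.5075, 0.1574, 0.165]
tcp_rot: [0.286, -3.128, 0.0]
wrist_force: [-3.5, -0.1, 3.8]
width: -0.002
grip_force: 1.8
```

```bash
python3 - <<'E'
from h import *
plan((wm(-74,.5),.165,WY))
im,d,P=grab('side');W=cloud(im,d,P)
for r in rect(W,.104,.1185,(.4,.65,.05,.35),15): print(*r)
E
```

```text
t 30.7 tcp [0.5075 0.1574 0.165 ] w -0.00 F [-3.5 -0.1  3.8] q6 -1.50 tilt 0.01
turn z 0.01  shift [-1.2  -0.01 -0.  ]  tool x,y in world [-0.98 -0.18] [-0.18  0.98]
[610.  170.2] [38.5 21.6] 12.48 111.9 45
[502.2 153.1] [30.1 12. ] 119.41 109.5 25
```

Emit:
jog_arm([
  [[-0.25,0,0,0,0,0,-1],[-0.25,0,0,0,0,0,-1],[-0.2,0,0,0,0,0,-1],[-0.2,0,0,0,0,0,-1],[-0.1,0,0,0,0,0,-1]],
])

```text
time: 31.15
tool_pos: [0.5372, 0.1629, 0.1649]
tcp_rot: [-0.286, 3.128, 0.0]
wrist_force: [-1.6, -0.7, 1.0]
width: 0.002
grip_force: 1.2
```

Emit:
jog_arm([
  [[-0.1,0,0,0,0,0,-1],[-0.05,0,0,0,0,0,-1],[-0.05,0,0,0,0,0,-1],[0,0,0,0,0,0,-1],[0,0,0,0,0,0,-1]],
])

```text
time: 31.57
tool_pos: [0.5424, 0.1638, 0.165]
tcp_rot: [-0.286, 3.128, 0.0]
wrist_force: [-1.6, 0.5, -0.0]
width: -0.003
grip_force: 0.3
```

Emit:
jog_arm([
  [[-0.05,0,0,0,0,0,-1],[-0.05,0,0,0,0,0,-1],[-0.05,0,0,0,0,0,-1],[0,0,0,0,0,0,-1],[0,0,0,0,0,0,-1]],
])

```text
time: 31.98
tool_pos: [0.5455, 0.1645, 0.1649]
tcp_rot: [0.286, -3.125, 0.001]
wrist_force: [-5.8, -1.1, 3.5]
width: 0.004
grip_force: 3.1
```

Emit:
jog_arm([
  [[-0.03,0,0,0,0,0,-1],[-0.03,0,0,0,0,0,-1],[0,0,0,0,0,0,-1],[0,0,0,0,0,0,-1],[0,0,0,0,0,0,-1]],
])

```text
time: 32.4
tool_pos: [0.5457, 0.1645, 0.1649]
tcp_rot: [0.286, -3.122, 0.001]
wrist_force: [-12.0, -2.6, 8.8]
width: 0.003
grip_force: 5.8
```

Emit:
jog_arm([
  [[0.3,0,0,0,0,0,-1],[0.7,0,0,0,0,0,-1],[0,0,-1,0,0,0,-0.2],[0,0,-1,0,0,0,-0.2],[0,0,-1,0,0,0,-0.2]],
])

```text
time: 32.82
tool_pos: [0.5183, 0.1594, 0.2553]
tcp_rot: [0.286, -3.128, 0.0]
wrist_force: [1.4, 0.0, 0.4]
width: 0.395
grip_force: 0.0
```

Emit:
jog_arm([
  [[0,0,-1,0,0,0,-0.2],[0,0,-0.5,0,0,0,-0.2],[0,0,0,0,0,0,-0.2],[0,0,0,0,0,0,-0.2],[0,0,0,0,0,0,-0.2]],
])

```text
time: 33.23
tool_pos: [0.5185, 0.1594, 0.2989]
tcp_rot: [0.286, -3.128, 0.0]
wrist_force: [0.2, -0.2, -0.4]
width: 0.397
grip_force: 0.0
```

```bash
python3 - <<'E'
from h import *
for n in('top','side'):
    im,d,P=grab(n);W=cloud(im,d,P)
    for r in rect(W,.104,.1185,(.4,.65,.05,.35),15): print(n,*r)
    for r in rect(W,.066,.079,(.5,.8,-.5,-.1),40): print(n,*r)
    cv2.imwrite(f'pics/{n}_c.png',im[100:420])
plan(((.632,-.32),.32,np.radians(-12)))
E
```

```text
top [ 631.3 -318.2] [58.1 15. ] 166.11 72.4 93
top [ 552.1 -301.4] [42.8 13.3] 172.98 73.3 63
side [579.5 167.2] [49.1 17.9] 11.56 112.2 58
side [ 633.2 -322.6] [59.7 16.1] 167.48 71.5 95
side [ 554.4 -304.8] [44.  15.3] 167.68 71.7 74
t 33.3 tcp [0.518  0.1593 0.2979] w 0.40 F [ 0.2 -0.1 -0.5] q6 -1.50 tilt 0.18
turn z 3.74  shift [ -7.04 -14.84  -0.75]  tool x,y in world [-0.98  0.21] [0.21 0.98]
```

View pics/side_c.png

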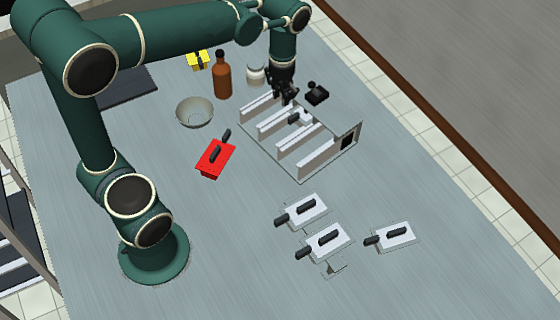

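The first fresh pan is home in the middle lane, with its pull out in front at (297,118). The remaining fresh pan is still in place at (392,236).

Emit:
jog_arm([
  [[0,0,-0.4,0,0,0.94,-0.2],[0,0,-0.3,0,0,0.94,-0.2],[0,0,0,0,0,0.94,-0.2],[0,0,0,0,0,0.94,-0.2],[-0.3,-0.7,0,0,0,0,-0.2]],
])

```text
time: 33.75
tool_pos: [0.5224, 0.1392, 0.3193]
tcp_rot: [-0.334, -3.121, -0.002]
wrist_force: [0.1, -0.5, -0.7]
width: 0.399
grip_force: 0.0
```

Emit:
jog_arm([
  [[-0.47,-1,0,0,0,0,-0.2],[-0.47,-1,0,0,0,0,-0.2],[-0.47,-1,0,0,0,0,-0.2],[-0.47,-1,0,0,0,0,-0.2],[-0.47,-1,0,0,0,0,-0.2]],
])

```text
time: 34.17
tool_pos: [0.5602, -0.0258, 0.3191]
tcp_rot: [-0.331, -3.121, 0.0]
wrist_force: [-0.4, -0.1, -0.1]
width: 0.398
grip_force: 0.0
```

Emit:
jog_arm([
  [[-0.47,-1,0,0,0,0,-0.2],[-0.47,-1,0,0,0,0,-0.2],[-0.47,-1,0,0,0,0,-0.2],[-0.47,-1,0,0,0,0,-0.2],[-0.47,-1,0,0,0,0,-0.2]],
])

```text
time: 34.58
tool_pos: [0.5978, -0.1873, 0.3188]
tcp_rot: [-0.331, -3.121, -0.001]
wrist_force: [0.7, 0.3, 0.1]
width: 0.404
grip_force: 0.0
```

Emit:
jog_arm([
  [[-0.47,-1,0,0,0,0,-0.2],[-0.47,-1,0,0,0,0,-0.2],[-0.47,-1,0,0,0,0,-0.2],[-0.47,-1,0,0,0,0,-0.2],[0,0,0,0,0,0,-0.2]],
])

```text
time: 35.0
tool_pos: [0.628, -0.3206, 0.3179]
tcp_rot: [-0.337, -3.121, 0.003]
wrist_force: [-0.3, 0.3, -1.0]
width: 0.401
grip_force: 0.0
```

Emit:
jog_arm([
  [[0,0,0,0,0,0,-0.2],[0,0,0,0,0,0,-0.2],[0,0,0,0,0,0,-0.2],[0,0,0,0,0,0,-0.2],[0,0,0,0,0,0,-0.2]],
])

```text
time: 35.42
tool_pos: [0.6282, -0.3137, 0.3211]
tcp_rot: [-0.329, -3.124, -0.0]
wrist_force: [0.3, 0.4, 0.4]
width: 0.398
grip_force: 0.0
```

```bash
python3 - <<'E'
from h import *
for n in('top','side'):
    im,d,P=grab(n);W=cloud(im,d,P)
    for r in rect(W,.066,.079,(.5,.8,-.5,-.1),30): print(n,*r)
    for r in rect(W,.04,.052,(.5,.8,-.5,-.1),100): print(n,*r)
plan(((.6318,-.319),.123,np.radians(-12.2)))
E
```

```text
top [ 631.3 -319. ] [61.2 16.7] 167.57 73.4 91
top [ 552.7 -301.5] [44.2 12.9] 171.94 73.3 61
top [ 631.5 -320.4] [132.5  84. ] 167.13 46.2 854
side [ 632.9 -322.2] [59.9 17.1] 168.45 71.4 98
side [ 554.9 -304.7] [45. 17.] 169.84 71.5 77
side [ 623.7 -319.7] [153.3  87.5] 167.92 45.3 925
t 35.5 tcp [ 0.6283 -0.314   0.3214] w 0.39 F [-0.1  0.4  0.5] q6 -1.86 tilt 0.02
turn z 0.03  shift [-0.15 -0.14  6.61]  tool x,y in world [-0.98  0.21] [0.21 0.98]
```

Emit:
jog_arm([
  [[-0.15,-0.16,0.6,0,0,0.03,-0.2],[0,0,1,0,0,0,-0.2],[0,0,1,0,0,0,-0.2],[0,0,1,0,0,0,-0.2],[0,0,1,0,0,0,-0.2]],
])

```text
time: 35.93
tool_pos: [0.6317, -0.3202, 0.1824]
tcp_rot: [0.335, 3.122, -0.001]
wrist_force: [0.0, 0.1, -0.5]
width: 0.398
grip_force: 0.0
```

Emit:
jog_arm([
  [[0,0,1,0,0,0,-0.2],[0,0,0.6,0,0,0,-0.2],[0,0,0.3,0,0,0,-0.2],[0,0,0,0,0,0,-0.2],[0,0,0,0,0,0,-0.2]],
])

```text
time: 36.35
tool_pos: [0.6319, -0.3205, 0.1265]
tcp_rot: [0.336, 3.123, -0.0]
wrist_force: [0.3, -1.1, 1.0]
width: 0.397
grip_force: 0.0
```

Emit:
jog_arm([
  [[0,0,0,0,0,0,-0.4],[0,0,0,0,0,0,-0.6],[0,0,0,0,0,0,-1],[0,0,0,0,0,0,-1],[0,0,0,0,0,0,-1]],
])

```text
time: 36.77
tool_pos: [0.633, -0.3211, 0.1286]
tcp_rot: [0.336, 3.12, -0.002]
wrist_force: [0.8, 2.0, 6.7]
width: 0.148
grip_force: 62.7
```

Emit:
jog_arm([
  [[0,0,-0.4,0,0,0,-1],[0,0,-0.8,0,0,0,-1],[0,0,-0.9,0,0,0,-1],[0,0,-0.9,0,0,0,-1],[0,0,-0.9,0,0,0,-1]],
])

```text
time: 37.18
tool_pos: [0.6305, -0.3202, 0.2431]
tcp_rot: [-0.336, -3.121, -0.001]
wrist_force: [1.0, 0.5, -3.1]
width: 0.142
grip_force: 61.3
```

Emit:
jog_arm([
  [[0,0,-0.8,0,0,-0.8,-1],[0,0,-0.7,0,0,-0.8,-1],[0,0,0,0,0,-0.8,-1],[0,0,0,0,0,-0.7,-1],[0,0,0,0,0,-0.67,-1]],
])

```text
time: 37.6
tool_pos: [0.6309, -0.3205, 0.2884]
tcp_rot: [0.288, -3.128, -0.0]
wrist_force: [-0.2, -0.1, -4.3]
width: 0.147
grip_force: 61.4
```

```bash
python3 - <<'E'
from h import *
plan((wm(-78,-100),.285,WY)); print(wm(-78,-100))
E
```

```text
t 37.6 tcp [ 0.6309 -0.3205  0.2884] w 0.15 F [-0.2 -0.1 -4.3] q6 -2.26 tilt 0.05
turn z 0.02  shift [ 0.1  13.05  0.12]  tool x,y in world [-0.98 -0.18] [-0.18  0.98]
[0.55733334 0.06396236]
```

Emit:
jog_arm([
  [[0.05,0.35,0,0,0,0.02,-1],[0.05,0.65,0,0,0,0,-1],[0,0.8,0,0,0,0,-1],[0,0.8,0,0,0,0,-1],[0,0.8,0,0,0,0,-1]],
])

```text
time: 38.02
tool_pos: [0.6091, -0.2191, 0.2871]
tcp_rot: [0.275, -3.127, -0.002]
wrist_force: [-0.2, 0.8, -3.6]
width: 0.145
grip_force: 61.3
```

Emit:
jog_arm([
  [[0,0.8,0,0,0,0,-1],[0,0.8,0,0,0,0,-1],[0,0.8,0,0,0,0,-1],[0,0.8,0,0,0,0,-1],[0,0.8,0,0,0,0,-1]],
])

```text
time: 38.43
tool_pos: [0.5876, -0.1009, 0.2873]
tcp_rot: [0.276, -3.127, -0.001]
wrist_force: [0.4, 0.3, -4.3]
width: 0.144
grip_force: 61.3
```

Emit:
jog_arm([
  [[0,0.8,0,0,0,0,-1],[0,0.8,0,0,0,0,-1],[0,0.8,0,0,0,0,-1],[0,0.8,0,0,0,0,-1],[0,0.8,0,0,0,0,-1]],
])

```text
time: 38.85
tool_pos: [0.5662, 0.017, 0.2874]
tcp_rot: [0.276, -3.127, -0.001]
wrist_force: [0.2, 0.6, -3.7]
width: 0.145
grip_force: 61.3
```

Emit:
jog_arm([
  [[0,0.6,0,0,0,0,-1],[0,0.4,0,0,0,0,-1],[0,0.2,0,0,0,0,-1],[0,0,0,0,0,0,-1],[0,0,0,0,0,0,-1]],
])

```text
time: 39.27
tool_pos: [0.5614, 0.0506, 0.2879]
tcp_rot: [0.28, -3.129, 0.001]
wrist_force: [0.8, 0.0, -4.5]
width: 0.144
grip_force: 61.4
```

Emit:
jog_arm([
  [[0,0,0,0,0,0,-1],[0,0,0,0,0,0,-1],[0,0,0,0,0,0,-1],[0,0,0,0,0,0,-1],[0,0,0,0,0,0,-1]],
])

```text
time: 39.68
tool_pos: [0.5617, 0.0504, 0.2879]
tcp_rot: [0.278, -3.129, 0.0]
wrist_force: [0.3, -0.2, -3.5]
width: 0.145
grip_force: 61.4
```

```bash
python3 - <<'E'
from h import *
plan((wm(-78,-100),.169,WY))
for n in('top','side'):
    im,d,P=grab(n);W=cloud(im,d,P)
    for r in rect(W,.19,.215,(.35,.63,-.1,.2),40): print(n,*r)
    x=W[...,0];y=W[...,1];z=W[...,2];m=(abs(z-.205)<.012)&(x>.4)&(x<.66)&(y>-.05)&(y<.2)
    p=W[m]; A=np.c_[p[:,:2]-p[:,:2].mean(0),np.ones(len(p))]; print('plane',np.linalg.lstsq(A,p[:,2],rcond=None)[0].round(4),len(p))
E
```

```text
t 39.7 tcp [0.5617 0.0504 0.2879] w 0.14 F [ 0.3 -0.2 -3.5] q6 -1.70 tilt 0.01
turn z -0.04  shift [0.06 0.47 3.96]  tool x,y in world [-0.98 -0.18] [-0.18  0.98]
top [602.1  91.8] [30.8 16.3] 8.77 205.8 58
top [534.   26.7] [51.7 41.4] 10.6 206.1 220
top [522.5  80.5] [66.9 11. ] 9.83 204.4 67
plane [0.0137 0.0134 0.2062] 362
side [543.1  46.6] [164.8  85.6] 11.45 205.1 631
plane [-0.0182 -0.0025  0.2053] 648
```

Emit:
jog_arm([
  [[0.06,0.47,0,0,0,-0.04,-1],[0,0,0.5,0,0,0,-1],[0,0,0.7,0,0,0,-1],[0,0,0.7,0,0,0,-1],[0,0,0.4,0,0,0,-1]],
])

```text
time: 40.2
tool_pos: [0.5559, 0.0651, 0.2167]
tcp_rot: [0.287, -3.125, -0.001]
wrist_force: [-0.8, 0.1, -4.0]
width: 0.147
grip_force: 61.3
```

Emit:
jog_arm([
  [[0,0,0.2,0,0,0,-1],[0,0,0.2,0,0,0,-1],[0,0,0.2,0,0,0,-1],[0,0,0.2,0,0,0,-1],[0,0,0,0,0,0,-1]],
])

```text
time: 40.62
tool_pos: [0.557, 0.0644, 0.1943]
tcp_rot: [0.286, -3.128, -0.0]
wrist_force: [-1.0, -0.8, -3.6]
width: 0.147
grip_force: 61.3
```

Emit:
jog_arm([
  [[0,0,0.2,0,0,0,-1],[0,0,0.2,0,0,0,-1],[0,0,0.2,0,0,0,-1],[0,0,0.1,0,0,0,-1],[0,0,0,0,0,0,-1]],
])

```text
time: 41.03
tool_pos: [0.5565, 0.0643, 0.1727]
tcp_rot: [0.286, -3.126, -0.0]
wrist_force: [-0.5, 0.7, -3.5]
width: 0.147
grip_force: 61.4
```

Emit:
jog_arm([
  [[0,0,0.05,0,0,0,-1],[0,0,0.05,0,0,0,-1],[0,0,0,0,0,0,-1],[0,0,0,0,0,0,-1],[0,0,0,0,0,0,-1]],
])

```text
time: 41.45
tool_pos: [0.5574, 0.0644, 0.1712]
tcp_rot: [-0.286, 3.128, -0.0]
wrist_force: [-0.2, -0.2, -3.8]
width: 0.145
grip_force: 61.4
```

Emit:
jog_arm([
  [[0,0,0.05,0,0,0,-1],[0,0,0.03,0,0,0,-1],[0,0,0,0,0,0,-1],[0,0,0,0,0,0,-1],[0,0,0,0,0,0,-1]],
])

```text
time: 41.87
tool_pos: [0.5574, 0.0645, 0.1688]
tcp_rot: [-0.286, 3.128, 0.0]
wrist_force: [-0.0, 0.8, -2.7]
width: 0.147
grip_force: 61.5
```

Emit:
jog_arm([
  [[0,0,0.03,0,0,0,-1],[0,0,0,0,0,0,-1],[0,0,0,0,0,0,-1],[0,0,0,0,0,0,-1],[0,0,0,0,0,0,-1]],
])

```text
time: 42.28
tool_pos: [0.5574, 0.0646, 0.1685]
tcp_rot: [-0.286, 3.128, 0.0]
wrist_force: [-3.9, 0.7, 6.0]
width: 0.15
grip_force: 62.6
```

Seated. I release it, rise, and move round to the front of the pull.

Emit:
jog_arm([
  [[0,0,-0.04,0,0,0,-1],[0,0,0,0,0,0,-0.6],[0,0,0,0,0,0,-0.3],[0,0,0,0,0,0,-0.2],[0,0,-0.5,0,0,0,-0.2]],
])

```text
time: 42.7
tool_pos: [0.5553, 0.0642, 0.1809]
tcp_rot: [0.286, -3.123, -0.0]
wrist_force: [-1.2, -0.0, 0.5]
width: 0.404
grip_force: 0.0
```

Emit:
jog_arm([
  [[0,0,-0.8,0,0,0,-0.2],[0,0,-0.9,0,0,0,-0.5],[0.5,0,0,0,0,0,-1],[0.9,0,0,0,0,0,-1],[0.9,0,0,0,0,0,-1]],
])

```text
time: 43.12
tool_pos: [0.4898, 0.0518, 0.2357]
tcp_rot: [-0.286, 3.126, -0.0]
wrist_force: [0.2, 0.2, -1.0]
width: 0.001
grip_force: 0.0
```

Emit:
jog_arm([
  [[0.9,0,0,0,0,0,-1],[0.9,0,0,0,0,0,-1],[0.3,0,0,0,0,0,-1],[0,0,0,0,0,0,-1],[0,0,0,0,0,0,-1]],
])

```text
time: 43.53
tool_pos: [0.4282, 0.0405, 0.2354]
tcp_rot: [-0.286, 3.126, -0.0]
wrist_force: [0.8, 0.4, 0.1]
width: 0.001
grip_force: 0.0
```

```bash
python3 - <<'E'
from h import *
plan((wm(-208,-99),.165,WY),(wm(-90,-99),.165,WY))
for n in('top','side'):
    im,d,P=grab(n);W=cloud(im,d,P)
    for r in rect(W,.104,.1185,(.4,.65,-.05,.35),15): print(n,*r)
E
```

```text
t 43.5 tcp [0.4282 0.0405 0.2354] w 0.00 F [0.8 0.4 0.1] q6 -1.72 tilt 0.14
turn z 0.01  shift [-0.04  0.03  2.35]  tool x,y in world [-0.98 -0.18] [-0.18  0.98]
turn z -0.00  shift [-3.93 -0.    0.01]  tool x,y in world [-0.98 -0.18] [-0.18  0.98]
top [574.1 164.4] [44.6 13.8] 10.47 112.7 72
top [571.6  67.1] [24.2 13.1] 12.1 113.2 36
side [579.1 163.1] [47.  16.6] 8.12 111.8 60
side [558.7  64.2] [59.2 17.5] 14.39 111.8 76
side [480.9  48.1] [45.9 16.4] 15.12 111.7 65
```

Emit:
jog_arm([
  [[0,0.03,0.8,0,0,0,-1],[0,0,0.8,0,0,0,-1],[0,0,0.5,0,0,0,-1],[0,0,0.25,0,0,0,-1],[-0.3,0,0,0,0,0,-1]],
])

```text
time: 44.05
tool_pos: [0.4346, 0.043, 0.162]
tcp_rot: [0.286, -3.123, -0.0]
wrist_force: [0.1, 0.4, -0.1]
width: -0.002
grip_force: 0.0
```

Emit:
jog_arm([
  [[-0.3,0,0,0,0,0,-1],[-0.3,0,0,0,0,0,-1],[-0.3,0,0,0,0,0,-1],[-0.3,0,0,0,0,0,-1],[-0.3,0,0,0,0,0,-1]],
])

```text
time: 44.47
tool_pos: [0.4817, 0.0513, 0.1652]
tcp_rot: [-0.286, 3.128, -0.0]
wrist_force: [-4.0, -1.3, 3.1]
width: 0.0
grip_force: 1.7
```

Emit:
jog_arm([
  [[-0.3,0,0,0,0,0,-1],[-0.3,0,0,0,0,0,-1],[-0.3,0,0,0,0,0,-1],[-0.3,0,0,0,0,0,-1],[-0.3,0,0,0,0,0,-1]],
])

```text
time: 44.88
tool_pos: [0.5255, 0.0595, 0.1644]
tcp_rot: [0.286, -3.128, 0.0]
wrist_force: [-3.0, 0.1, 2.6]
width: 0.0
grip_force: 1.7
```

Emit:
jog_arm([
  [[-0.25,0,0,0,0,0,-1],[-0.25,0,0,0,0,0,-1],[-0.2,0,0,0,0,0,-1],[-0.2,0,0,0,0,0,-1],[-0.1,0,0,0,0,0,-1]],
])

```text
time: 45.3
tool_pos: [0.5551, 0.0649, 0.1644]
tcp_rot: [-0.286, 3.128, 0.0]
wrist_force: [-3.5, -0.7, 2.8]
width: 0.0
grip_force: 1.8
```

```bash
python3 - <<'E'
from h import *
plan((wm(-71.3,-99),.165,WY))
E
```

```text
t 45.3 tcp [0.5551 0.0649 0.1644] w 0.00 F [-3.5 -0.7  2.8] q6 -1.68 tilt 0.04
turn z 0.01  shift [-0.29 -0.01 -0.02]  tool x,y in world [-0.98 -0.18] [-0.18  0.98]
```

Emit:
jog_arm([
  [[-0.1,0,0,0,0,0,-1],[-0.1,0,0,0,0,0,-1],[-0.05,0,0,0,0,0,-1],[0,0,0,0,0,0,-1],[0,0,0,0,0,0,-1]],
])

```text
time: 45.72
tool_pos: [0.562, 0.0662, 0.1644]
tcp_rot: [-0.286, 3.127, 0.0]
wrist_force: [-0.7, 0.3, -0.3]
width: 0.001
grip_force: 0.1
```

Emit:
jog_arm([
  [[-0.06,0,0,0,0,0,-1],[-0.04,0,0,0,0,0,-1],[0,0,0,0,0,0,-1],[0,0,0,0,0,0,-1],[0,0,0,0,0,0,-1]],
])

```text
time: 46.13
tool_pos: [0.5635, 0.0665, 0.1643]
tcp_rot: [0.286, -3.126, 0.0]
wrist_force: [-4.4, -0.9, 3.6]
width: 0.004
grip_force: 2.6
```

Emit:
jog_arm([
  [[-0.04,0,0,0,0,0,-1],[-0.03,0,0,0,0,0,-1],[0,0,0,0,0,0,-1],[0,0,0,0,0,0,-1],[0,0,0,0,0,0,-1]],
])

```text
time: 46.55
tool_pos: [0.5638, 0.0666, 0.1641]
tcp_rot: [0.286, -3.122, 0.001]
wrist_force: [-11.3, -2.4, 7.8]
width: 0.001
grip_force: 5.6
```

```bash
python3 - <<'E'
from h import *
plan((wm(-71.3,-99),.165,WY))
E
```

```text
t 46.5 tcp [0.5638 0.0666 0.1641] w 0.00 F [-11.3  -2.4   7.8] q6 -1.68 tilt 0.4
turn z 0.01  shift [ 0.01 -0.01 -0.03]  tool x,y in world [-0.98 -0.18] [-0.18  0.98]
```

Emit:
jog_arm([
  [[0.3,0,0,0,0,0,-1],[0.6,0,0,0,0,0,-1],[0,0,-1,0,0,0,-1],[0,0,-1,0,0,0,-1],[0,0,-1,0,0,0,-1]],
])

```text
time: 46.97
tool_pos: [0.5394, 0.0621, 0.2547]
tcp_rot: [0.286, -3.128, -0.0]
wrist_force: [1.3, 0.1, 0.3]
width: -0.005
grip_force: 0.0
```

Emit:
jog_arm([
  [[0,0,-0.65,0,0,0,-1],[0,0,0,0,0,0,-1],[0,0,0,0,0,0,-1],[0,0,0,0,0,0,-1],[0,0,0,0,0,0,-1]],
])

```text
time: 47.38
tool_pos: [0.5391, 0.0621, 0.2721]
tcp_rot: [0.286, -3.126, -0.0]
wrist_force: [0.3, -0.4, -0.7]
width: -0.001
grip_force: 0.0
```

```bash
python3 - <<'E'
from h import *
plan((wm(-30,0),.275,WY),(wm(70,0),.275,WY))
for n in('top','side'):
    im,d,P=grab(n);W=cloud(im,d,P)
    for nm,a,b in(('pull',.104,.1185),('ball',.185,.24)):
        for r in rect(W,a,b,(.5,.75,-.05,.35),15): print(n,nm,*r)
    cv2.imwrite(f'pics/{n}_d.png',cv2.resize(im[110:270,200:400],None,fx=3,fy=3))
E
```

```text
t 47.4 tcp [0.5391 0.0621 0.2721] w -0.00 F [ 0.3 -0.4 -0.7] q6 -1.68 tilt 0.15
turn z 0.01  shift [-2.21  3.28 -0.1 ]  tool x,y in world [-0.98 -0.18] [-0.18  0.98]
turn z -0.00  shift [-3.33  0.   -0.01]  tool x,y in world [-0.98 -0.18] [-0.18  0.98]
top pull [574.  164.3] [44.  13.9] 10.78 113.1 68
top ball [642.  181.1] [22.2 21.7] 89.16 221.1 68
side pull [575.3 162.5] [38.2 15.8] 10.49 111.2 47
side pull [594.4  71.5] [43.8 15.8] 13.36 111.7 55
side ball [534.1  56.9] [29.  17.5] 139.57 220.6 61
```

View pics/side_d.png

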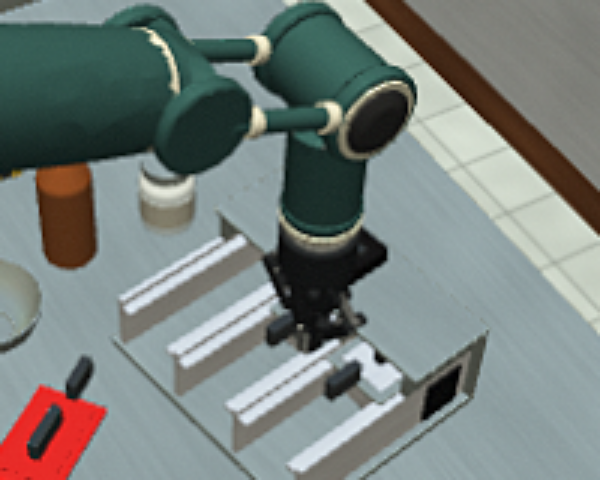

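Both fresh pans are home, with pulls at crop (282,328) and (343,380). Next is the lever.

Emit:
jog_arm([
  [[0,0.8,-0.1,0,0,0,-1],[0,0.8,0,0,0,0,-1],[0,0.9,0,0,0,0,-1],[0,0.78,0,0,0,0,-1],[-0.5,0,0,0,0,0,-1]],
])

```text
time: 47.9
tool_pos: [0.534, 0.1647, 0.2754]
tcp_rot: [0.29, -3.124, -0.002]
wrist_force: [-0.2, -0.8, -0.0]
width: 0.001
grip_force: 0.0
```

Emit:
jog_arm([
  [[-0.6,0,0,0,0,0,-1],[-0.6,0,0,0,0,0,-1],[-0.5,0,0,0,0,0,-1],[-0.3,0,0,0,0,0,-1],[-0.3,0,0,0,0,0,-1]],
])

```text
time: 48.32
tool_pos: [0.6049, 0.1742, 0.2755]
tcp_rot: [0.286, -3.126, 0.001]
wrist_force: [0.5, 0.3, -0.1]
width: -0.001
grip_force: 0.0
```

Emit:
jog_arm([
  [[-0.3,0,0,0,0,0,-1],[-0.3,0,0,0,0,0,-1],[-0.3,0,0,0,0,0,-1],[-0.3,0,0,0,0,0,-1],[-0.3,0,0,0,0,0,-1]],
])

```text
time: 48.73
tool_pos: [0.6496, 0.1824, 0.277]
tcp_rot: [0.286, -3.128, 0.0]
wrist_force: [-2.1, 0.2, 0.6]
width: 0.001
grip_force: 0.7
```

Emit:
jog_arm([
  [[-0.3,0,0,0,0,0,-1],[-0.3,0,0,0,0,0,-1],[-0.2,0,0,0,0,0,-1],[-0.1,0,0,0,0,0,-1],[0,0,0,0,0,0,-1]],
])

```text
time: 49.15
tool_pos: [0.6763, 0.1873, 0.2764]
tcp_rot: [-0.286, 3.128, -0.0]
wrist_force: [0.4, 0.6, -0.3]
width: 0.004
grip_force: 0.0
```

```bash
python3 - <<'E'
from h import *
plan((wm(70,0),.275,WY))
for n in('top','side'):
    im,d,P=grab(n);W=cloud(im,d,P)
    for r in rect(W,.19,.23,(.5,.8,.0,.35),10): print(n,*r)
E
```

```text
t 49.1 tcp [0.6763 0.1873 0.2764] w 0.00 F [ 0.4  0.6 -0.3] q6 -1.52 tilt 0.01
turn z 0.01  shift [-0.29  0.    0.05]  tool x,y in world [-0.98 -0.18] [-0.18  0.98]
side [678.9 180.7] [40.6 24.5] 155.5 217.2 56
```

Emit:
jog_arm([
  [[-0.1,0,0.1,0,0,0,-1],[-0.1,0,0,0,0,0,-1],[-0.1,0,0,0,0,0,-1],[0,0,0,0,0,0,-1],[0,0,0,0,0,0,-1]],
])

```text
time: 49.67
tool_pos: [0.6846, 0.1889, 0.2738]
tcp_rot: [-0.286, 3.128, -0.0]
wrist_force: [-0.8, -0.5, -1.1]
width: -0.001
grip_force: 0.1
```

Emit:
jog_arm([
  [[-0.05,0,0,0,0,0,-1],[-0.05,0,0,0,0,0,-1],[0,0,0,0,0,0,-1],[0,0,0,0,0,0,-1],[0,0,0,0,0,0,-1]],
])

```text
time: 50.08
tool_pos: [0.687, 0.1893, 0.2737]
tcp_rot: [0.286, -3.128, 0.0]
wrist_force: [-1.6, -1.3, -0.1]
width: -0.002
grip_force: 1.4
```

Emit:
jog_arm([
  [[-0.05,0,0,0,0,0,-1],[-0.05,0,0,0,0,0,-1],[0,0,0,0,0,0,-1],[0,0,0,0,0,0,-1],[0,0,0,0,0,0,-1]],
])

```text
time: 50.5
tool_pos: [0.6877, 0.1895, 0.2736]
tcp_rot: [0.286, -3.122, 0.001]
wrist_force: [-10.8, -2.7, 4.2]
width: 0.002
grip_force: 5.6
```

Emit:
jog_arm([
  [[-0.05,0,0,0,0,0,-1],[-0.05,0,0,0,0,0,-1],[0,0,0,0,0,0,-1],[0,0,0,0,0,0,-1],[0,0,0,0,0,0,-1]],
])

```text
time: 50.92
tool_pos: [0.6884, 0.1897, 0.2735]
tcp_rot: [0.285, -3.115, 0.002]
wrist_force: [-19.1, -4.0, 7.4]
width: -0.002
grip_force: 9.7
```

At the end stop. I back away the way I came, rise, and inspect everything.

Emit:
jog_arm([
  [[0.3,0,0,0,0,0,-1],[0.9,0,0,0,0,0,-1],[1,0,0,0,0,0,-1],[1,0,0,0,0,0,-1],[1,0,0,0,0,0,-1]],
])

```text
time: 51.33
tool_pos: [0.569, 0.1676, 0.2743]
tcp_rot: [-0.286, 3.126, 0.001]
wrist_force: [-0.5, 0.4, 0.5]
width: 0.0
grip_force: 0.0
```

Emit:
jog_arm([
  [[1,0,-0.5,0,0,0,-1],[1,0,-1,0,0,0,-1],[0,0,-1,0,0,0,-1],[0,0,-1,0,0,0,-1],[0,0,0,0,0,0,-1]],
])

```text
time: 51.75
tool_pos: [0.5134, 0.1575, 0.387]
tcp_rot: [-0.285, 3.113, 0.004]
wrist_force: [1.7, -0.5, 1.4]
width: -0.003
grip_force: 0.0
```

```bash
python3 - <<'E'
from h import *
plan()
a0=np.load('top0.npz')
for n in('top','side'):
    im,d,P=grab(n);W=cloud(im,d,P)
    for nm,a,b,bx in(('pull',.104,.1185,(.5,.75,-.05,.35)),('ball',.185,.24,(.6,.8,.1,.25)),('stand rim',.121,.139,(.3,.6,-.5,-.05)),('red',.066,.079,(.25,.4,.1,.3))):
        for r in rect(W,a,b,bx,15): print(n,nm,*r)
    cv2.imwrite(f'pics/{n}_e.png',im)
E
```

```text
t 51.8 tcp [0.5134 0.1575 0.387 ] w -0.00 F [ 1.7 -0.5  1.4] q6 -1.50 tilt 0.91
top pull [591.6  71. ] [43.8 14. ] 10.24 113.1 71
top stand rim [ 420.3 -263.2] [128.7  85.3] 1.28 131.8 1118
top stand rim [ 419.3 -152. ] [127.6  86.3] 1.85 131.8 1145
top red [358.1 238.7] [44.1 13.8] 37.5 74.0 69
top red [295.1 190.3] [56.6 12.9] 40.01 74.1 83
side pull [579.3 163.8] [47.7 14.4] 8.17 111.6 58
side pull [595.5  71.3] [43.3 16.6] 12.84 111.7 55
side ball [703.3 190.6] [23.1 22.3] 121.66 212.6 60
side stand rim [ 401.4 -153.4] [165.5  86.6] 1.55 130.0 1040
side stand rim [ 403.6 -265. ] [169.1  86.1] 1.98 129.8 1199
side red [362.5 238. ] [47.7 14.4] 36.75 71.8 54
side red [297.6 189.9] [65.8 15.9] 34.24 72.3 77
```

View pics/side_e.png

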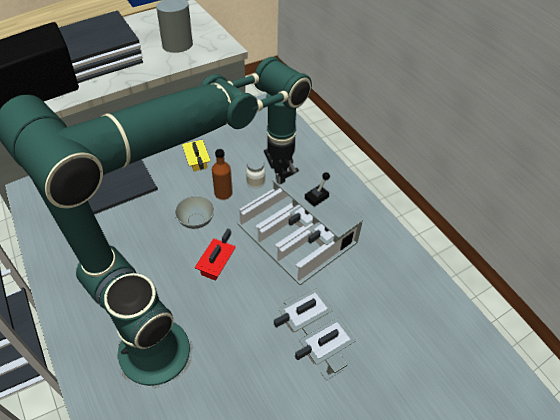

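The side view shows the lever leaning back with its ball at (326,177). Both pulls stand out in front of the roof, both used pans are on the stand, and the bystanders are in place. One quick check of the lever angle before handing in.

Emit:
jog_arm([
  [[1,0,0,0,0,0,-1],[0,0,0,0,0,0,-1],[0,0,0,0,0,0,-1],[0,0,0,0,0,0,-1],[0,0,0,0,0,0,-1]],
])

```text
time: 52.27
tool_pos: [0.4819, 0.1515, 0.3778]
tcp_rot: [0.286, -3.128, 0.0]
wrist_force: [0.2, -0.1, 0.1]
width: -0.0
grip_force: 0.0
```

```bash
python3 - <<'E'
from h import *
def wf(p): d=p[:2]-WO; c,s=np.cos(WY),np.sin(WY); return np.round(np.array([c*d[0]+s*d[1],-s*d[0]+c*d[1]])*1e3,1)
for n in('top','side'):
    for tag in('0','now'):
        if tag=='0': a=np.load(n+'0.npz'); im,d,P=a['im'],a['d'],viewer.camera_params(n)
        else: im,d,P=grab(n)
        W=cloud(im,d,P); q=(W[...,2]>.198)&(W[...,2]<.228)&(W[...,0]>.61)&(W[...,0]<.75)&(abs(W[...,1]-.187)<.04)
        v,u=np.nonzero(q)
        if len(u)<10: print(n,tag,'none'); continue
        (cx,cy),r=cv2.minEnclosingCircle(np.c_[u,v].astype(np.float32))
        X=onz(P,cx,cy,.2114); print(n,tag,len(u),round(cx,1),round(cy,1),'r',round(r,1),wf(X))
E
```

```text
top 0 68 276.0 149.0 r 4.5 [28.1 -0.2]
top now 74 271.5 128.5 r 5.5 [89.5  0. ]
side 0 50 310.5 184.0 r 4.0 [30.   2.7]
side now 49 324.9 176.2 r 4.3 [90.6 -1. ]
```

```bash
python3 -c "
from h import *
print(bot.finish_job())"
```

```text
the job is handed in; nothing more can be done
None
```

The job is handed in: both used pans stand level on the return stand, both fresh pans are home against the back stop in lane1 and lane0, and the switch lever was pushed to its end stop; the hand-in returned no verdict.

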